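Ease a gearbox cover open with a pry wedge and hang the wedge up

ROBOT

A 6-joint arm with a two-finger parallel gripper is mounted at the origin on the work surface. World frame = base frame: x ahead of the robot, y to its left, z up, the work surface at z = 0. Lengths are in mm, angles in rad, forces in N, time in s.
With the tool pointing down it reaches from about 350 to 925 mm from the base axis. Payload 6.4 kg.
Tool frame: the origin (TCP) lies at the very end of the fingers, on their centre line; the grasp point (between the pads) lies r.tcp_to_grasp behind it (r.tcp_to_grasp is the distance from the TCP to the grasp point, in mm); z points along the fingers, y is the direction in which the jaws open and shut (so a half turn about z gives the same grasp; the last joint's range is limited). The gripper opens to 85 mm and grips with 20 to 120 N. Pads are 22 mm wide; open, the fingers measure 114 mm over their backs; the gripper's body (76 mm by 85 mm) begins 54 mm behind the grasp point. The pads swing forward as they close: fully open they stand 13 mm farther back than shut.
Start: joints at [1.055, 0.245, 1.558, -0, 1.339, -0.174], TCP at [217.867, 612.412, 231.29] pointing down, gripper open.
Joint ranges: [-3.13, 3.13], [-1.02, 2.26], [0.13, 2.54], [-0.95, 4.09], [0.21, 2.88], [-2.74, 2.74]. Speed limits (rad/s): [2.57, 2.57, 3.14, 3.14, 3.14, 3.14].

INTERFACE

Orientations are given as a unit quaternion [x, y, z, w].
In Python, from station import r gives the robot as it stands.
- The arm moves only by the tool play_rows, never from a script. Its argument "increments" is text: rows parted by semicolons, each of 5 numbers parted by spaces: the shift along the world's x, y, z in units of 0.02 m (1.0 is 0.02 m), then the turn about the world's z in units of 5 degrees (1.0 is 5 degrees), then the opening, from -1 (shut) to 1 (fully open). In form: x y z twist jaw; .... A call has 1 to 5 rows; each row shifts and turns the commanded pose from where the row before left it; what a row does not reach is not made up. A row lasts 1/12 s, in which the tool goes at most 41.7 mm and 7.16 degrees, less where a joint would pass 70% of its speed; a pose out of reach is approached as far as the arm can. A call with a number of a shift or a turn outside -1 to 1 is refused whole. A call with a gripper value outside its range is refused whole. The fingers move at their own pace and stop on an object; "newtons" is the grip in N (left out, the last holds). Time passes only in rows, so rows that do not move let the fingers close. It gives the time, the measured TCP pose, the force and the opening at its end, in the units of the state.
- r.get_state(): the state, without advancing time (a new reading comes with each control period).
- r.get_image(name): name is "side" or "top" or "wrist"; returns the picture (480x640x3 uint8, blue, green, red); there is no depth.
- r.camera_model(name): a dict with "fx", "fy", "cx", "cy" (pixels), "view" (4x4, takes a point from world to camera coordinates); the wrist camera has in their place "tool_from_camera" (4x4, takes a point from camera to tool coordinates, whose origin is the TCP and whose axes are the flange's). Camera axes: x right, y up, looking along -z (the intrinsics and any distortion apply to the point x, -y, -z); pixel columns grow to the right and rows downward; lengths in mm; the calibration is good to about 2 mm. A picture is of the moment at which its call begins: read the wrist's pose just before it. camera_model takes no time and is no camera call.
- r.finish_job(): hands the job in, once; it reports no verdict.
The state is a dict: "time": time; "joints": joint angles; "joint_vel": joint speeds; "joint_efforts": joint torques, N m; "eef_pos": TCP position; "orientation": TCP orientation; "ft_force": force on the tool from outside, world axes, zero at the start; "moment": the same for the moment, N m; "gripper_width": finger opening in mm.
Only numpy, scipy, OpenCV 4.12 (cv2) and the standard library are available. Lean on these libraries where they do the work, as an engineer would, in place of code of your own. Each camera call takes 0.05 s, during which the arm holds its last target. There are 200 camera calls.

TASK

Work the pry wedge into the seam under the gearbox cover, alternating between the left and right pry pockets so that one side never stands more than about 4 mm above the other, until the seam is at least 12 mm open on both sides; the gripper itself must not touch the cover. Then lay the wedge flat on the bench and let go of it to change your grip, and hang it by its side hook over one of the bin's two long rims, about the middle of the rim, with the wedge lying along the wall. Leave the coffee cup and the torch where they are.

Things in the scene. Friction and masses are not known exactly. Their poses are not given: they have to be found in the camera images.
- housing: Aluminium gearbox fixed to the bench, 132 mm (x) by 220 mm (y), 97 mm high, yaw 0.5 to 0.85 rad. Origin: centre of its underside; z up. Lower half: block 132 x 120 mm, flat top 60 mm up. On each side (left +y, right -y) two ears (|x| 36 to 66 mm) run out from the block at |y| = 60 to 110 mm; between them is a pry pocket 72 mm wide, 50 deep, open above and outward.
- seam_left (a point): Floor of the seam's mouth in the left pocket (+y, the one nearer the robot): mid upper edge of the lower half, (0, 60, 60) mm in the gearbox frame, axes as the gearbox. The wedge's underside slides on this flat floor, straight towards the gearbox centre. The seam is 40 mm deep; then comes a spigot.
- seam_right (a point): The same on the right: (0, -60, 60) mm in the gearbox frame.
- cover_left_lip (a point): Middle of the cover's lower edge in the left pocket, straight above seam_left. Its height above seam_left is the left opening of the seam: 7 to 8 mm at the start, at most 21 mm. Each edge is tight: it takes about 8 N upwards to lift and stays where it is left; lifting one edge does not lift the other.
- cover_right_lip (a point): The same on the right, above seam_right.
- cover: Aluminium cover press-fitted on the gearbox: 22 mm thick with 18 mm ears, same outline as the lower half, a low round boss on top. It can only rise, and lean to left or right. Origin at its left lower edge; z its upward axis (leans 0.033 rad when one side is 4 mm higher).
- wedge: Loose pry wedge, 185 mm long, about 0.3 kg, flat on the bench beside the gearbox, on the side away from the bin. Steel front, black plastic handle (x = -22 to -100 mm), both 24 mm wide and 22 high, flat underside. Blade tip at x = 85 mm; a steel hook on its +y side at x = -13 to 13 mm. Origin: mid underside at the hook, near the centre of mass; x to the tip, z up.
- wedge_handle (a point): Centre of the wedge's handle, half-way up: (-65, 0, 11) mm in the wedge frame, axes as the wedge. Gripped across its 24 mm width for prying; a grip at the hook would hit the ears.
- wedge_hook (a point): Slot of the wedge's hook, mid-width, at the underside of its bridge: (0, 18, 17) mm in the wedge frame, axes as the wedge; it rests on the rim when hung. Slot 12 mm wide (y = 12 to 24), open below; bridge 5 mm thick, flush with the wedge's top; tab 5 mm thick (y = 24 to 29), down to underside level. Across body and tab the grasp is 41 mm wide (y = -12 to 29).
- wedge_tip (a point): Mid lower edge of the blade tip: (85, 0, 0) mm in the wedge frame. The blade tapers on top only: 3 mm thick at the tip, 0.3 mm more per mm, to 22 mm. With the underside on the seam floor and the tip d mm past the mouth, it opens that mouth to 3 + 0.3 d mm (12 mm at d = 30).
- bin: Grey open steel bin, fixed to the bench on the other side of the gearbox, 220 mm (x) by 110 mm (y), 80 mm high, walls 5 mm thick, yaw within 0.2 rad. Origin: centre of its underside; z up. Its long rims run along its x at y = +-52.5 mm (wall middle), 80 mm up. Inside, a few bolts under 25 mm high.
- coffee_cup: Bystander: paper cup with white lid, 84 mm across, 109 mm high, beyond the gearbox. Origin: centre of its underside.
- torch: Bystander: black torch lying down, 150 mm long, 34 mm thick, between the robot and the gearbox. Origin: under its middle; x to its head.

How it is judged:
By the outcome, as a careful person would: the job done as asked, in the order asked, and still so for the second after the job is handed in, with the robot touching nothing.
It also fails if it takes over 72 s, if anything falls off the work surface, if the arm or the gripper's body presses on something with over 40 N, if the wrist force passes 120 N, or if a joint passes its speed limit or range.

## Working session

There is one attempt and no reset: what is moved stays moved. The work goes in short steps, Python scripts to look and compute and a tool call to move; the robot and the scene stay as the last step left them, time stands still between calls to the robot, and variables do not carry over. Pictures are saved under pics/ and viewed, about 8 in all and at most 12, crops included, and the job is handed in when it is done.

Besides the shell and the picture viewer there is one more tool, called after "Request:" by a JSON object that holds its "name" and its "arguments". play_rows: Moves the arm, as the interface text tells. Shifts and turns lie within -1 to 1; 1 stands for 0.02 m of shift or 5 degrees of turn. Its arguments: {"type":"object","properties":{"increments":{"type":"string"},"newtons":{"type":"number"}},"required":["increments"]}

```bash
ls; mkdir -p pics; python3 - <<'E'
from station import r
import cv2,numpy as np
s=r.get_state();print({k:np.round(v,3).tolist() for k,v in s.items()}, r.tcp_to_grasp)
a=r.get_image("top");b=r.get_image("side")
cv2.imwrite("pics/top0.png",a);cv2.imwrite("pics/side0.png",b)
for n in("top","side","wrist"):
    m=r.camera_model(n);print(n,{k:np.round(v,3).tolist() for k,v in m.items()})
E
```

```text
pics
{'time': 0.0, 'joints': [1.055, 0.246, 1.559, -0.0, 1.339, -0.174], 'joint_vel': [-0.0, -0.001, -0.004, -0.001, -0.0, 0.001], 'joint_efforts': [0.0, -42.95, -32.614, -0.0, 0.005, 0.0], 'eef_pos': [217.579, 611.906, 230.174], 'orientation': [0.17, 0.985, -0.001, -0.0], 'ft_force': [0.443, -0.069, 0.392], 'moment': [0.015, -0.003, -0.013], 'gripper_width': 85.45} 18.700000000000003
top {'fx': 564.584, 'fy': 564.584, 'cx': 323.051, 'cy': 224.856, 'view': [[0.011, -1.0, -0.006, -4.132], [0.987, 0.01, 0.158, -563.364], [-0.158, -0.007, 0.987, -1308.07], [0.0, 0.0, 0.0, 1.0]]}
side {'fx': 507.625, 'fy': 507.625, 'cx': 318.738, 'cy': 242.744, 'view': [[0.844, -0.537, 0.005, -491.743], [0.355, 0.565, 0.745, -250.89], [-0.402, -0.627, 0.667, -1165.487], [0.0, 0.0, 0.0, 1.0]]}
wrist {'fx': 431.04, 'fy': 431.04, 'cx': 311.594, 'cy': 238.179, 'tool_from_camera': [[-0.0, 0.965, 0.264, 66.301], [1.0, 0.0, -0.001, -1.312], [-0.001, 0.264, -0.965, -141.723], [0.0, 0.0, 0.0, 1.0]]}
```

View pics/top0.png

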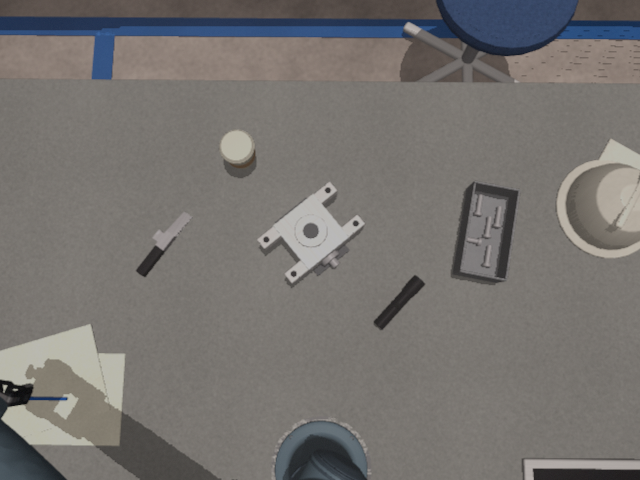

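View pics/side0.png

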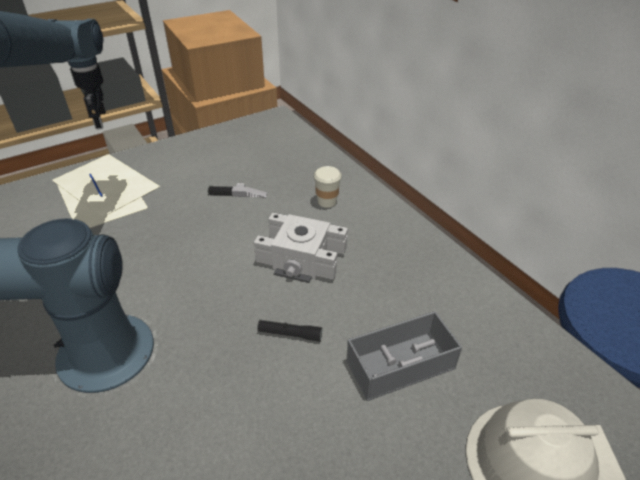

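Top view: wedge at about (165,243), gearbox (311,232), bin (487,232), cup (238,147) and torch (400,302). The side view agrees. Next I measure the gearbox, wedge and bin by colour masks.

```bash
cat > h.py <<'E'
import cv2,numpy as np
from station import r
from scipy.spatial.transform import Rotation as R
def cam(n,s=None):
    m=r.camera_model(n)
    if n=="wrist":
        T=np.eye(4);T[:3,:3]=R.from_quat(s["orientation"]).as_matrix();T[:3,3]=s["eef_pos"]
        C=T@np.array(m["tool_from_camera"])
    else: C=np.linalg.inv(np.array(m["view"]))
    return m,C
def ray(n,uv,s=None):
    m,C=cam(n,s);uv=np.atleast_2d(np.asarray(uv,float))
    d=np.c_[(uv[:,0]-m["cx"])/m["fx"],-(uv[:,1]-m["cy"])/m["fy"],-np.ones(len(uv))]
    return C[:3,3],d@C[:3,:3].T
def plane(n,uv,z,s=None):
    o,d=ray(n,uv,s);z=np.asarray(z,float)
    return (o+d*((z-o[2])/d[:,2])[:,None])[:,:2]
def proj(n,P,s=None):
    m,C=cam(n,s);p=(np.atleast_2d(P)-C[:3,3])@C[:3,:3]
    return np.c_[m["cx"]+m["fx"]*p[:,0]/-p[:,2],m["cy"]-m["fy"]*p[:,1]/-p[:,2]]
def st():
    s=r.get_state();yy=R.from_quat(s["orientation"]).as_matrix()[:,1]
    print("t%.2f"%s["time"],"tcp",np.round(s["eef_pos"],1),"yawY %.1f"%np.degrees(np.arctan2(yy[1],yy[0])),"F",np.round(s["ft_force"],1),"w %.1f"%s["gripper_width"],"q",np.round(s["joints"],2));return s
def big(mask,off):
    c=max(cv2.findContours(mask.astype(np.uint8)*255,cv2.RETR_EXTERNAL,cv2.CHAIN_APPROX_NONE)[0],key=cv2.contourArea)
    return c[:,0,:].astype(np.float32)+off
E
python3 - <<'E'
from h import *
a=cv2.imread("pics/top0.png");g=cv2.cvtColor(a,cv2.COLOR_BGR2GRAY).astype(int)
def roi(x0,y0,x1,y1): return g[y0:y1,x0:x1],np.array([x0,y0],np.float32)
# gearbox cover
q,o=roi(245,175,380,295);c=big(q>165,o)
P=plane("top",c,np.full(len(c),85.5)).astype(np.float32)
rc=cv2.minAreaRect(P);print("cover rect",rc)
# wedge
q,o=roi(125,195,205,290);print("bench gray",np.median(q))
c1=big(q<60,o);P1=plane("top",c1,np.full(len(c1),20)).astype(np.float32);print("handle",cv2.minAreaRect(P1),np.mean(P1,0))
c2=big(q>130,o);P2=plane("top",c2,np.full(len(c2),20)).astype(np.float32);print("steel",cv2.minAreaRect(P2),np.mean(P2,0))
# bin
q,o=roi(435,170,535,295);c=big(q<75,o)
P=plane("top",c,np.full(len(c),80)).astype(np.float32);print("bin",cv2.minAreaRect(P))
crop=a[170:300,120:530];cv2.imwrite("pics/c1.png",cv2.resize(crop,None,fx=1.95,fy=1.95,interpolation=cv2.INTER_CUBIC))
E
```

```text
cover rect ((542.3681030273438, 30.265975952148438), (130.63653564453125, 215.8535614013672), 39.89860534667969)
bench gray 119.0
handle ((475.1097717285156, 419.7113037109375), (26.86469078063965, 77.33100128173828), 54.29848098754883) [475.65613 419.03284]
steel ((554.8258666992188, 371.7430419921875), (42.55985641479492, 108.69027709960938), 47.037193298339844) [550.00775 372.3586 ]
bin ((550.075927734375, -387.51953125), (98.82097625732422, 208.59800720214844), 79.4388427734375)
```

Request:
{"name": "play_rows", "arguments": {"increments": "0.85 -0.64 -0.25 -0.22 1;0.85 -0.64 -0.25 -0.22 1;0.85 -0.64 -0.25 -0.22 1;0.85 -0.64 -0.25 -0.22 1;0.85 -0.64 -0.25 -0.22 1", "newtons": 100}}

```text
time: 0.52
eef_pos: [303.3, 547.5, 205.5]
orientation: [0.217, 0.976, -0.0, -0.0]
ft_force: [0.7, -0.1, -0.8]
gripper_width: 85.3
```

Request:
{"name": "play_rows", "arguments": {"increments": "0.85 -0.64 -0.25 -0.22 1;0.85 -0.64 -0.25 -0.22 1;0.85 -0.64 -0.25 -0.22 1;0.85 -0.64 -0.25 -0.22 1;0.85 -0.64 -0.25 -0.22 1"}}

```text
time: 0.93
eef_pos: [388.3, 483.5, 180.5]
orientation: [0.264, 0.964, -0.0, -0.0]
ft_force: [-0.3, 0.2, 0.1]
gripper_width: 85.5
```

Request:
{"name": "play_rows", "arguments": {"increments": "0.85 -0.64 -0.25 -0.22 1;0.85 -0.64 -0.25 -0.22 1;0.85 -0.64 -0.25 -0.22 1;0.85 -0.64 -0.25 -0.22 1;0 0 0 0 1"}}

```text
time: 1.35
eef_pos: [457.7, 430.6, 159.6]
orientation: [0.302, 0.953, -0.001, -0.0]
ft_force: [-0.4, -0.2, 1.5]
gripper_width: 85.5
```

```bash
python3 - <<'E'
from h import *
s=st();a=r.get_image("wrist");cv2.imwrite("pics/w1.png",a)
import json;json.dump({k:np.asarray(v).tolist() for k,v in s.items()},open("w1.json","w"))
E
```

```text
t1.35 tcp [457.7 430.6 159.6] yawY 54.8 F [-0.4 -0.2  1.5] w 85.5 q [ 0.58  0.27  1.67 -0.    1.21 -0.38]
```

View pics/w1.png

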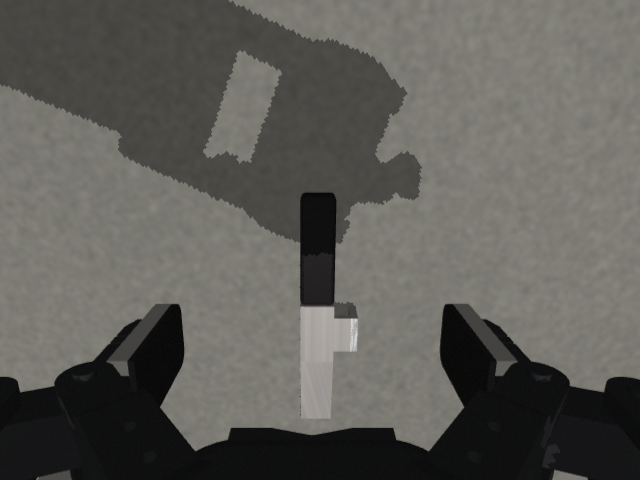

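```bash
python3 - <<'E'
from h import *
import json
s=json.load(open("w1.json"));g=cv2.cvtColor(cv2.imread("pics/w1.png"),cv2.COLOR_BGR2GRAY).astype(int)
for y in range(260,420,15):
    row=g[y,270:380]; m=(row<50) if y<303 else (row>165)
    x=np.where(m)[0]+270; e=[[x.min()-.5,y],[x.max()+.5,y]]
    z=22 if y<375 else 22
    print(y,e[0][0],e[1][0],np.round(plane("wrist",e,[z,z],s),1).tolist())
print(g[185:200,318],g[298:312,318],g[410:424,316])
for uv,z in(((318,192.5),22),((318,304.5),22),((316,418.5),3),((357.5,335),22)):print(uv,plane("wrist",[uv],[z],s))
E
```

```text
260 300.5 334.5 [[473.6, 408.5], [487.0, 427.4]]
275 299.5 334.5 [[482.0, 401.6], [495.9, 421.3]]
290 300.5 333.5 [[491.4, 395.7], [504.6, 414.4]]Traceback (most recent call last):
  File "<stdin>", line 6, in <module>
    return umr_minimum(a, axis, None, out, keepdims, initial, where)
ValueError: zero-size array to reduction operation minimum which has no identity
```

```bash
python3 - <<'E'
from h import *
import json
s=json.load(open("w1.json"));g=cv2.cvtColor(cv2.imread("pics/w1.png"),cv2.COLOR_BGR2GRAY).astype(int)
L=[];Rr=[]
for y in list(range(200,300,6))+list(range(308,330,6)):
    row=g[y,285:330].astype(float);
    d=np.abs(np.diff(row));x0=285.5+np.argmax(d)
    L.append([x0,y])
    row=g[y,322:345].astype(float);Rr.append([322.5+np.argmax(np.abs(np.diff(row))),y])
PL=plane("wrist",L,np.full(len(L),22),s);PR=plane("wrist",Rr,np.full(len(L),22),s)
for P in(PL,PR):
    vx,vy,x,y=cv2.fitLine(P[:16].astype(np.float32),cv2.DIST_HUBER,0,.01,.01).ravel();print("line yaw",np.degrees(np.arctan2(vy,vx)),x,y)
print(np.median(np.linalg.norm(PL-PR,axis=1)))
col=g[:,316];print(g[185:200,318],g[298:312,318],col[410:426])
for uv,z in(((318,192.5),22),((318,304.5),22),((316,418.5),3),((357.5,335),22)):print(uv,plane("wrist",[uv],[z],s))
E
```

```text
line yaw -35.654385 460.3866 417.1324
line yaw -35.23344 482.14233 431.03467
23.878475708883812
[73 72 74 74 75 75 70 48  9 13  9 10 12 13 14] [ 33  32  32  33  31  28  35  58  99 154 170 170 170 170] [154 153 153 152 153 151 153 152 144 126 124 124 123 125 125 126]
(318, 192.5) [[442.55367376 444.79026986]]
(318, 304.5) [[507.36782962 399.39624312]]
(316, 418.5) [[595.3648884  336.08104961]]
(357.5, 335) [[543.0009382  408.94735172]]
```

Request:
{"name": "play_rows", "arguments": {"increments": "0.37 -0.16 -0.8 -0.04 1;0.37 -0.16 -0.8 -0.04 1;0 0 -0.8 0 1;0 0 -0.8 0 1;0 0 -0.8 0 1"}}

```text
time: 1.82
eef_pos: [469.8, 427.4, 80.6]
orientation: [0.303, 0.953, 0.0, -0.0]
ft_force: [0.2, 0.8, -0.3]
gripper_width: 85.2
```

Request:
{"name": "play_rows", "arguments": {"increments": "0 0 -0.8 0 1;0 0 -0.8 0 1;0 0 -0.8 0 1;0 0 -0.8 0 1;0 0 0 0 1"}}

```text
time: 2.23
eef_pos: [467.5, 426.0, 13.7]
orientation: [0.303, 0.953, -0.003, -0.002]
ft_force: [-0.7, -0.1, -1.3]
gripper_width: 85.4
```

Request:
{"name": "play_rows", "arguments": {"increments": "0.2 -0.1 -0.25 -0.04 1;0 0 -0.2 0 1;0 0 0 0 1"}}

```text
time: 2.48
eef_pos: [474.9, 425.0, 8.6]
orientation: [0.306, 0.952, 0.0, 0.0]
ft_force: [0.4, 0.2, -0.3]
gripper_width: 85.4
```

```bash
python3 -c "
from h import *
st()"
```

```text
t2.48 tcp [474.9 425.    8.6] yawY 54.4 F [ 0.4  0.2 -0.3] w 85.4 q [ 0.55  0.49  1.69  0.    0.96 -0.4 ]
```

Request:
{"name": "play_rows", "arguments": {"increments": "-0.1 0 -0.22 0 1;0 0 0 0 0;0 0 0 0 -1;0 0 0 0 -1;0 0 0 0 -1"}}

```text
time: 2.9
eef_pos: [472.8, 424.9, 4.2]
orientation: [0.306, 0.952, 0.0, 0.0]
ft_force: [0.2, 0.3, -0.4]
gripper_width: 38.4
```

Request:
{"name": "play_rows", "arguments": {"increments": "0 0 0 0 -1;0 0 0 0 -1;0 0 0 0 -1"}}

```text
time: 3.15
eef_pos: [473.1, 425.1, 4.6]
orientation: [0.306, 0.952, 0.0, 0.0]
ft_force: [-0.2, 0.8, 2.4]
gripper_width: 21.3
```

Request:
{"name": "play_rows", "arguments": {"increments": "0 0 0.4 0 -1;0 0 0.9 0 -1;0 0 0.9 0 -1;0 0 0.9 0 -1;0 0 0.9 0 -1"}}

```text
time: 3.57
eef_pos: [471.9, 424.4, 84.2]
orientation: [0.306, 0.952, -0.001, -0.001]
ft_force: [-0.1, -0.5, -2.6]
gripper_width: 21.7
```

Request:
{"name": "play_rows", "arguments": {"increments": "-0.44 -0.78 0.2 -0.24 -1;-0.44 -0.78 0 -0.24 -1;-0.44 -0.78 0 -0.24 -1;-0.44 -0.78 0 -0.24 -1;-0.44 -0.78 0 -0.24 -1"}}

```text
time: 3.98
eef_pos: [427.5, 345.8, 87.5]
orientation: [0.355, 0.935, -0.0, -0.001]
ft_force: [0.5, -0.1, -2.3]
gripper_width: 21.9
```

Request:
{"name": "play_rows", "arguments": {"increments": "-0.44 -0.78 0 -0.24 -1;-0.44 -0.78 0 -0.24 -1;-0.44 -0.78 0 -0.24 -1;-0.44 -0.78 0 -0.24 -1;-0.44 -0.78 0 -0.24 -1"}}

```text
time: 4.4
eef_pos: [383.4, 267.9, 87.5]
orientation: [0.404, 0.915, -0.0, -0.001]
ft_force: [0.5, 0.0, -1.9]
gripper_width: 21.7
```

Request:
{"name": "play_rows", "arguments": {"increments": "-0.44 -0.78 0 -0.24 -1;-0.44 -0.78 0 -0.24 -1;0 0 0 0 -1"}}

```text
time: 4.65
eef_pos: [364.5, 235.7, 86.8]
orientation: [0.423, 0.906, -0.001, -0.001]
ft_force: [0.2, -0.3, -3.0]
gripper_width: 21.5
```

```bash
python3 - <<'E'
from h import *
s=st();a=r.get_image("top");b=r.get_image("side")
cv2.imwrite("pics/t2.png",a);cv2.imwrite("pics/s2.png",b)
c1=cv2.resize(a[170:330,200:400],(800,640))[:590]
cs=b[180:300,200:360]
cs=cv2.resize(b[190:290,220:370],None,fx=5.3,fy=5.3,interpolation=cv2.INTER_CUBIC)
cv2.imwrite("pics/s2c.png",cs)
E
```

```text
t4.65 tcp [364.5 235.7  86.8] yawY 39.9 F [ 0.2 -0.3 -3. ] w 21.5 q [ 0.31 -0.08  2.19 -0.    1.03 -0.38]
```

View pics/s2c.png

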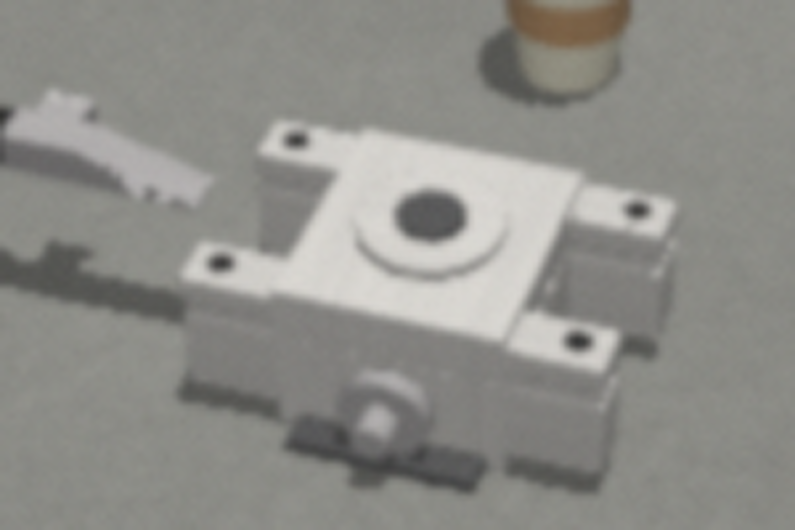

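The side crop shows the wedge level, pointing at the left pocket, with its tip at about crop (203,193). The four ear holes are at (295,139), (220,263), (638,210) and (578,342). I'll triangulate them for the gearbox pose and tip.

```bash
python3 - <<'E'
from h import *
g=cv2.cvtColor(cv2.imread("pics/top0.png"),cv2.COLOR_BGR2GRAY).astype(float)
b=cv2.cvtColor(cv2.imread("pics/s2.png"),cv2.COLOR_BGR2GRAY).astype(float)
def cen(im,u,v,k=4):
    u=int(round(u));v=int(round(v));q=im[v-k:v+k+1,u-k:u+k+1];w=np.clip(130-q,0,None)
    Y,X=np.mgrid[-k:k+1,-k:k+1];return np.array([u+(w*X).sum()/w.sum(),v+(w*Y).sum()/w.sum()])
T=[(265,240),(294,273),(328,190),(358,224)]
S=[(275.66,216.2),(261.5,239.6),(340.4,229.6),(329.06,254.5)]
def tri(t,sd):
    o1,d1=ray("top",t);o2,d2=ray("side",sd);d1=d1[0];d2=d2[0]
    k=np.linalg.lstsq(np.c_[d1,-d2],o2-o1,rcond=None)[0];p,q=o1+k[0]*d1,o2+k[1]*d2
    return (p+q)/2,np.linalg.norm(p-q)
H=[]
for t,sd in zip(T,S):
    c=cen(g,*t,3);sd=cen(b,*sd,3);p,e=tri(c,sd);h=plane("top",[c],[85.5])[0];H.append(h);print(c,sd,np.round(p,1),"gap %.1f"%e,"plane",h)
H=np.array(H);print("centre",H.mean(0))
# order: 0:(+x,+y) 1:(-x,+y) 2:(+x,-y) 3:(-x,-y)
yd=H[0]+H[1]-H[2]-H[3];xd=H[0]-H[1]+H[2]-H[3]
print("yaw",np.degrees(np.arctan2(-yd[0],yd[1])),np.degrees(np.arctan2(xd[1],xd[0])),np.linalg.norm(yd)/2,np.linalg.norm(xd)/2)
a=cv2.imread("pics/t2.png");cv2.imwrite("pics/t2c.png",cv2.resize(a[170:300,180:380],None,fx=4,fy=4,interpolation=cv2.INTER_CUBIC))
E
```

```text
[265.81390449 239.15519663] [275.45454545 216.01581028] [523.5 133.   85.2] gap 3.0 plane [522.03654697 133.50445959]
[293.16864111 273.4466899 ] [261.25144509 239.17630058] [445.   68.   85.2] gap 3.5 plane [443.38699983  68.63644679]
[327.42388929 189.89002185] [339.84587814 229.26164875] [641.7  -8.8  85.5] gap 3.6 plane [640.05131909  -8.02122619]
[356.0880829  223.16891192] [328.67154812 253.94979079] [562.4 -75.8  87.6] gap 2.6 plane [561.58460272 -75.37339874]
centre [541.76486715  29.68657036]
yaw 39.599623589865594 40.08207348213523 185.28817133543984 102.67387408020589
```

View pics/t2c.png

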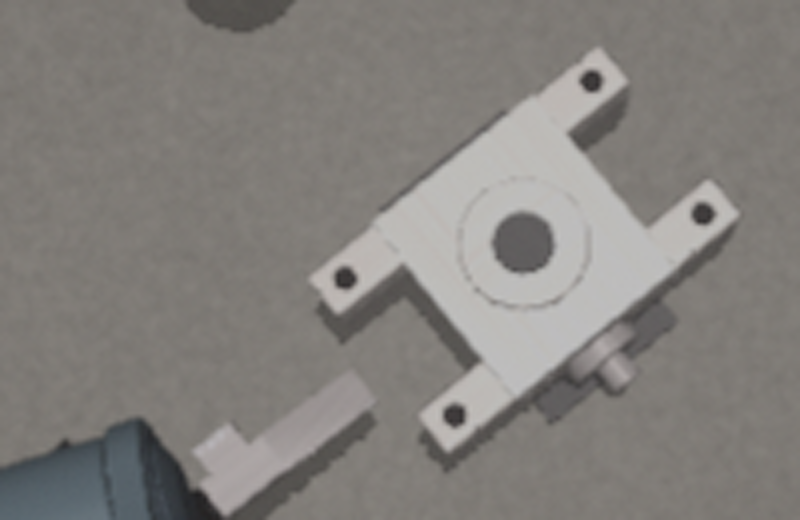

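The top crop shows the wedge tip edge at about crop (365,387), aligned with the left pocket.

```bash
python3 - <<'E'
from h import *
tip=plane("top",[(180+365/4-.5,170+387/4-.5)],[83.5])[0];print("tip top",tip)
c=np.array([541.8,29.7]);y=np.radians(39.85);A=np.array([[np.cos(y),np.sin(y)],[-np.sin(y),np.cos(y)]])
print("tip in gearbox(top)",A@(tip-c)); 
pred=np.array([364.5,235.7])+150*np.array([np.sin(np.radians(39.9)),-np.cos(np.radians(39.9))]);print("pred",pred,A@(pred-c))
for d in(-20,0,10,25,35):
    for sg,n in((1,'L'),(-1,'R')):
        print(n,d,np.round(c+A.T@np.array([0,sg*(60+150-d)]),1))
E
```

```text
tip top [459.54120002 120.6741989 ]
tip in gearbox(top) [ -4.85766784 122.5529196 ]
pred [460.71744474 120.62522723] [ -3.98601587 121.76160886]
L -20 [394.4 206.3]
R -20 [ 689.2 -146.9]
L 0 [407.2 190.9]
R 0 [ 676.4 -131.5]
L 10 [413.6 183.2]
R 10 [ 670.  -123.8]
L 25 [423.3 171.7]
R 25 [ 660.3 -112.3]
L 35 [429.7 164.1]
R 35 [ 653.9 -104.7]
```

Request:
{"name": "play_rows", "arguments": {"increments": "0.2 0 -0.5 0 -1;0.3 -0.3 -0.5 0 -1;0.5 -0.6 0 0 -1;0.5 -0.57 0 0 -1;0 0 0 0 -1"}}

```text
time: 5.17
eef_pos: [399.1, 207.7, 68.2]
orientation: [0.423, 0.906, 0.0, 0.001]
ft_force: [0.2, 0.1, -2.2]
gripper_width: 21.6
```

```bash
python3 -c "
from h import *
st()"
```

```text
t5.17 tcp [399.1 207.7  68.2] yawY 40.0 F [ 0.2  0.1 -2.2] w 21.6 q [ 0.23 -0.    2.16 -0.    0.98 -0.47]
```

Request:
{"name": "play_rows", "arguments": {"increments": "-0.1 -0.1 -0.1 0 -1;0.2 -0.28 0 0 -1;0.2 -0.28 0 0 -1;0.2 -0.28 0 0 -1;0 0 0 0 -1"}}

```text
time: 5.58
eef_pos: [407.9, 188.8, 66.2]
orientation: [0.423, 0.906, 0.0, 0.0]
ft_force: [-0.5, 0.4, -2.1]
gripper_width: 21.7
```

Request:
{"name": "play_rows", "arguments": {"increments": "0 0 0 0 -1"}}

```text
time: 5.67
eef_pos: [407.4, 189.2, 66.0]
orientation: [0.423, 0.906, 0.0, 0.0]
ft_force: [-0.2, 0.4, -2.6]
gripper_width: 21.7
```

Request:
{"name": "play_rows", "arguments": {"increments": "0.15 -0.17 0 0 -1;0.15 -0.17 0 0 -1;0 0 0 0 -1;0 0 -0.05 0 -1;0 0 0 0 -1"}}

```text
time: 6.08
eef_pos: [413.1, 182.6, 64.8]
orientation: [0.422, 0.906, -0.0, 0.0]
ft_force: [0.3, -0.8, -1.1]
gripper_width: 21.7
```

Request:
{"name": "play_rows", "arguments": {"increments": "0 0 -0.05 0 -1;0 0 0 0 -1"}}

```text
time: 6.25
eef_pos: [413.1, 182.7, 64.0]
orientation: [0.422, 0.906, -0.0, 0.0]
ft_force: [-0.7, 0.6, -0.5]
gripper_width: 21.7
```

Request:
{"name": "play_rows", "arguments": {"increments": "0.06 -0.08 0 0 -1;0 0 0 0 -1"}}

```text
time: 6.42
eef_pos: [414.6, 181.0, 64.1]
orientation: [0.422, 0.906, 0.0, 0.0]
ft_force: [-0.2, -0.4, -0.0]
gripper_width: 21.6
```

Request:
{"name": "play_rows", "arguments": {"increments": "0.06 -0.08 0 0 -1;0 0 0 0 -1"}}

```text
time: 6.58
eef_pos: [415.8, 179.3, 64.1]
orientation: [0.422, 0.906, 0.0, 0.0]
ft_force: [-1.5, 0.6, -0.2]
gripper_width: 21.3
```

Request:
{"name": "play_rows", "arguments": {"increments": "0.06 -0.08 0 0 -1;0 0 0 0 -1"}}

```text
time: 6.75
eef_pos: [416.2, 178.2, 63.8]
orientation: [0.423, 0.906, 0.0, -0.001]
ft_force: [-2.2, 3.6, 0.6]
gripper_width: 21.5
```

Request:
{"name": "play_rows", "arguments": {"increments": "0.06 -0.08 0 0 -1;0 0 0 0 -1"}}

```text
time: 6.92
eef_pos: [416.5, 177.3, 63.6]
orientation: [0.423, 0.906, 0.001, -0.002]
ft_force: [-5.9, 8.7, 3.3]
gripper_width: 21.8
```

Request:
{"name": "play_rows", "arguments": {"increments": "0.06 -0.08 0 0 -1;0 0 0 0 -1"}}

```text
time: 7.08
eef_pos: [417.4, 175.9, 63.5]
orientation: [0.423, 0.906, 0.001, -0.002]
ft_force: [-6.9, 9.3, 2.4]
gripper_width: 21.7
```

Request:
{"name": "play_rows", "arguments": {"increments": "0.08 -0.1 0 0 -1;0.08 -0.1 0 0 -1;0.08 -0.1 0 0 -1;0 0 0 0 -1"}}

```text
time: 7.42
eef_pos: [422.0, 169.9, 63.4]
orientation: [0.423, 0.906, 0.0, -0.003]
ft_force: [-7.0, 8.8, 3.0]
gripper_width: 21.5
```

```bash
python3 - <<'E'
from h import *
s=st();b=r.get_image("side");cv2.imwrite("pics/s3.png",b)
E
```

```text
t7.42 tcp [422.  169.9  63.4] yawY 40.0 F [-7.   8.8  3. ] w 21.5 q [ 0.13  0.02  2.15  0.    0.98 -0.57]
```

Request:
{"name": "play_rows", "arguments": {"increments": "-0.32 0.38 0.02 0 -1;-0.64 0.77 0 0 -1;-0.64 0.77 0 0 -1;-0.64 0.77 0 0 -1;-0.3 0.4 0.6 0 -1"}}

```text
time: 7.88
eef_pos: [369.1, 230.8, 73.8]
orientation: [0.422, 0.907, -0.002, -0.003]
ft_force: [-0.6, -0.3, -1.8]
gripper_width: 21.6
```

```bash
python3 - <<'E'
from h import *
s=st();b=r.get_image("side");cv2.imwrite("pics/s4.png",b);a=r.get_image("top");cv2.imwrite("pics/t4.png",a)
cs=cv2.resize(b[190:290,220:370],None,fx=5.3,fy=5.3,interpolation=cv2.INTER_CUBIC);cv2.imwrite("pics/s4c.png",cs)
# hole centroids shift in side view, before/after
b0=cv2.cvtColor(cv2.imread("pics/s2.png"),cv2.COLOR_BGR2GRAY).astype(float);b1=cv2.cvtColor(b,cv2.COLOR_BGR2GRAY).astype(float)
def cen(im,u,v,k=3):
    u=int(round(u));v=int(round(v));q=im[v-k:v+k+1,u-k:u+k+1];w=np.clip(130-q,0,None)
    Y,X=np.mgrid[-k:k+1,-k:k+1];return np.array([u+(w*X).sum()/w.sum(),v+(w*Y).sum()/w.sum()])
for p,P in zip([(275.5,216),(261.3,239.2),(339.8,229.3),(328.7,254)],[(522,133.5,85),(443.4,68.6,85),(640,-8,85),(561.6,-75.4,85)]):
    e=proj("side",[P,(P[0],P[1],P[2]+10)]);print(cen(b1,*p)-cen(b0,*p),"per 10mm",e[1]-e[0])
E
```

```text
t7.88 tcp [369.1 230.8  73.8] yawY 40.1 F [-0.6 -0.3 -1.8] w 21.6 q [ 0.3  -0.05  2.19  0.    1.   -0.4 ]
[ 0.17045455 -1.12157951] per 10mm [-0.19536878 -2.83569875]
[ 0.05158522 -1.03304989] per 10mm [-0.27875178 -2.8736997 ]
[0.26809245 0.23099831] per 10mm [ 0.11437702 -2.85615774]
[0.19949811 0.24242332] per 10mm [ 0.06531711 -2.88930458]
```

Request:
{"name": "play_rows", "arguments": {"increments": "0 0 0.9 0 -1;0 0 0.9 0 -1;0 0 0.9 0 -1;0 0 0.9 0 -1;0 0 0.9 0 -1"}}

```text
time: 8.4
eef_pos: [373.2, 229.8, 166.6]
orientation: [0.423, 0.906, -0.0, 0.0]
ft_force: [0.6, -0.5, -2.4]
gripper_width: 21.6
```

Request:
{"name": "play_rows", "arguments": {"increments": "0.49 -0.58 0 -1 -1;0.49 -0.58 0 -1 -1;0.49 -0.58 0 -1 -1;0.49 -0.58 0 -1 -1;0.49 -0.58 0 -1 -1"}}

```text
time: 8.82
eef_pos: [422.7, 171.2, 165.8]
orientation: [0.611, 0.792, -0.0, 0.0]
ft_force: [-0.3, 0.9, -2.5]
gripper_width: 21.5
```

Request:
{"name": "play_rows", "arguments": {"increments": "0.49 -0.58 0 -1 -1;0.49 -0.58 0 -1 -1;0.49 -0.58 0 -1 -1;0.49 -0.58 0 -1 -1;0.49 -0.58 0 -1 -1"}}

```text
time: 9.23
eef_pos: [471.6, 113.1, 165.7]
orientation: [0.768, 0.641, -0.0, 0.0]
ft_force: [-0.1, 0.6, -2.2]
gripper_width: 21.7
```

Request:
{"name": "play_rows", "arguments": {"increments": "0.49 -0.58 0 -1 -1;0.49 -0.58 0 -1 -1;0.49 -0.58 0 -1 -1;0.49 -0.58 0 -1 -1;0.49 -0.58 0 -1 -1"}}

```text
time: 9.65
eef_pos: [520.6, 55.1, 165.6]
orientation: [0.888, 0.46, -0.0, 0.0]
ft_force: [0.3, -0.6, -2.7]
gripper_width: 21.6
```

Request:
{"name": "play_rows", "arguments": {"increments": "0.49 -0.58 0 -1 -1;0.49 -0.58 0 -1 -1;0.49 -0.58 0 -1 -1;0.49 -0.58 0 -1 -1;0.49 -0.58 0 -1 -1"}}

```text
time: 10.07
eef_pos: [569.5, -3.0, 165.5]
orientation: [0.967, 0.256, -0.0, 0.0]
ft_force: [0.2, -0.7, -3.0]
gripper_width: 21.6
```

Request:
{"name": "play_rows", "arguments": {"increments": "0.49 -0.58 0 -1 -1;0.49 -0.58 0 -1 -1;0.49 -0.58 0 -1 -1;0.49 -0.58 0 -1 -1;0.49 -0.58 0 -1 -1"}}

```text
time: 10.48
eef_pos: [618.5, -61.1, 165.4]
orientation: [0.999, 0.041, -0.0, 0.0]
ft_force: [-0.6, 0.7, -1.6]
gripper_width: 21.4
```

Request:
{"name": "play_rows", "arguments": {"increments": "0.49 -0.58 0 -1 -1;0.49 -0.58 0 -1 -1;0.49 -0.58 0 -1 -1;0.49 -0.58 0 -1 -1;0.49 -0.58 0 -1 -1"}}

```text
time: 10.9
eef_pos: [667.4, -119.2, 165.2]
orientation: [0.984, -0.176, -0.0, 0.0]
ft_force: [0.4, -0.5, -2.6]
gripper_width: 21.7
```

Request:
{"name": "play_rows", "arguments": {"increments": "0.49 -0.58 0 -1 -1;0.49 -0.58 0 -1 -1;0.49 -0.58 0 -1 -1;0.49 -0.58 0 -1 -1;0.49 -0.58 0 -1 -1"}}

```text
time: 11.32
eef_pos: [716.2, -177.3, 165.0]
orientation: [0.923, -0.385, -0.0, 0.0]
ft_force: [-0.1, -0.3, -3.0]
gripper_width: 21.2
```

Request:
{"name": "play_rows", "arguments": {"increments": "0.49 -0.58 0 -1 -1;0 0 0 0 -1"}}

```text
time: 11.48
eef_pos: [726.6, -190.5, 165.1]
orientation: [0.905, -0.424, 0.001, 0.001]
ft_force: [0.5, -0.5, -1.8]
gripper_width: 21.6
```

```bash
python3 -c "
from h import *
st()"
```

```text
t11.48 tcp [ 726.6 -190.5  165.1] yawY -140.2 F [ 0.5 -0.5 -1.8] w 21.6 q [-0.41  0.53  1.31 -0.    1.3   2.04]
```

Request:
{"name": "play_rows", "arguments": {"increments": "0 0 -0.8 0 -1;0 0 -0.98 0 -1;0 0 -0.98 0 -1;0 0 -0.98 0 -1;0 0 -0.98 0 -1"}}

```text
time: 11.9
eef_pos: [724.5, -186.2, 69.0]
orientation: [0.907, -0.421, -0.001, 0.0]
ft_force: [0.4, 0.0, -3.1]
gripper_width: 21.5
```

Request:
{"name": "play_rows", "arguments": {"increments": "-0.62 0.73 -0.1 0 -1;-0.62 0.73 0 0 -1;-0.62 0.73 0 0 -1;0 0 0 0 -1;0 0 0 0 -1"}}

```text
time: 12.32
eef_pos: [687.2, -142.0, 68.3]
orientation: [0.907, -0.421, -0.001, 0.0]
ft_force: [-0.1, -0.5, -2.3]
gripper_width: 22.2
```

```bash
python3 - <<'E'
from h import *
st();a=r.get_image("top");cv2.imwrite("pics/t5.png",a)
cv2.imwrite("pics/t5c.png",cv2.resize(a[150:280,240:440],None,fx=4,fy=4,interpolation=cv2.INTER_CUBIC))
E
```

```text
t12.32 tcp [ 687.2 -142.    68.3] yawY -139.8 F [-0.1 -0.5 -2.3] w 22.2 q [-0.36  0.53  1.5  -0.    1.11  2.08]
```

View pics/t5c.png

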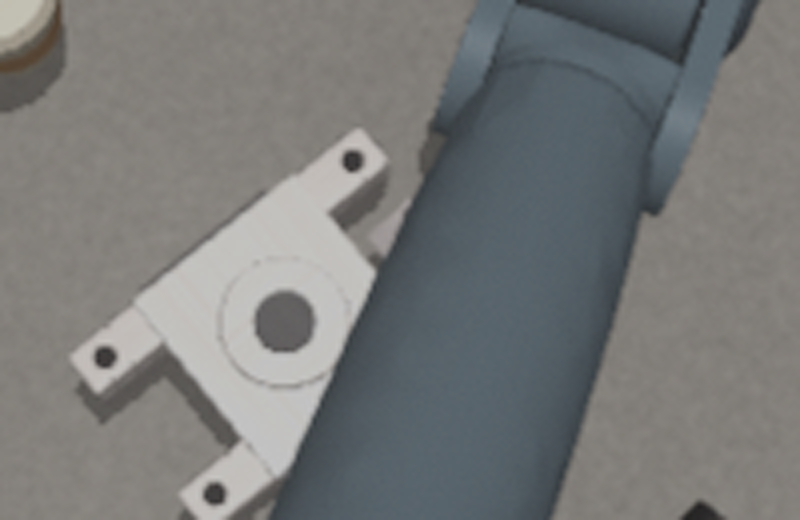

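Request:
{"name": "play_rows", "arguments": {"increments": "0 0 -0.11 0 -1;-0.26 0.31 0 0 -1;-0.26 0.31 0 0 -1;-0.26 0.31 0 0 -1;0 0 0 0 -1"}}

```text
time: 12.78
eef_pos: [671.8, -123.4, 67.1]
orientation: [0.907, -0.422, -0.001, 0.0]
ft_force: [0.2, -0.3, -4.1]
gripper_width: 21.5
```

Request:
{"name": "play_rows", "arguments": {"increments": "0 0 0 0 -1"}}

```text
time: 12.87
eef_pos: [672.6, -124.2, 67.4]
orientation: [0.907, -0.422, -0.0, 0.0]
ft_force: [-0.3, -0.1, -4.2]
gripper_width: 21.4
```

Request:
{"name": "play_rows", "arguments": {"increments": "0 0 -0.08 0 -1;0 0 0 0 -1"}}

```text
time: 13.03
eef_pos: [673.1, -124.9, 66.0]
orientation: [0.906, -0.423, 0.0, -0.0]
ft_force: [0.2, -0.8, -3.4]
gripper_width: 21.5
```

Request:
{"name": "play_rows", "arguments": {"increments": "0 0 -0.06 0 -1;0 0 0 0 -1"}}

```text
time: 13.2
eef_pos: [673.2, -125.0, 64.9]
orientation: [0.906, -0.423, 0.0, -0.0]
ft_force: [0.4, -1.0, -2.9]
gripper_width: 21.5
```

Request:
{"name": "play_rows", "arguments": {"increments": "0 0 -0.04 0 -1;0 0 0 0 -1"}}

```text
time: 13.37
eef_pos: [673.3, -125.0, 64.3]
orientation: [0.906, -0.423, 0.0, -0.0]
ft_force: [1.0, -0.2, -0.4]
gripper_width: 22.0
```

Request:
{"name": "play_rows", "arguments": {"increments": "-0.1 0.12 0 0 -1;0 0 0 0 -1"}}

```text
time: 13.53
eef_pos: [671.0, -122.1, 64.3]
orientation: [0.906, -0.422, 0.0, -0.0]
ft_force: [1.2, -0.0, -0.8]
gripper_width: 21.5
```

Request:
{"name": "play_rows", "arguments": {"increments": "-0.07 0.08 0 0 -1;0 0 0 0 -1"}}

```text
time: 13.7
eef_pos: [669.5, -120.5, 64.2]
orientation: [0.906, -0.422, -0.0, -0.0]
ft_force: [0.2, 0.1, -1.4]
gripper_width: 21.8
```

Request:
{"name": "play_rows", "arguments": {"increments": "-0.06 0.08 0 0 -1;0 0 0 0 -1"}}

```text
time: 13.87
eef_pos: [668.8, -119.4, 64.5]
orientation: [0.906, -0.422, 0.001, 0.0]
ft_force: [1.2, -1.1, 0.1]
gripper_width: 21.8
```

Request:
{"name": "play_rows", "arguments": {"increments": "-0.06 0.08 0 0 -1;0 0 0 0 -1"}}

```text
time: 14.03
eef_pos: [668.5, -118.9, 65.1]
orientation: [0.906, -0.422, 0.002, 0.001]
ft_force: [3.8, -5.0, -1.1]
gripper_width: 21.4
```

Request:
{"name": "play_rows", "arguments": {"increments": "-0.06 0.08 0 0 -1;0 0 0 0 -1"}}

```text
time: 14.2
eef_pos: [668.3, -118.4, 65.8]
orientation: [0.906, -0.422, 0.004, 0.001]
ft_force: [5.2, -9.3, -1.6]
gripper_width: 21.6
```

Request:
{"name": "play_rows", "arguments": {"increments": "-0.06 0.08 0 0 -1;0 0 0 0 -1"}}

```text
time: 14.37
eef_pos: [667.4, -117.0, 65.9]
orientation: [0.906, -0.422, 0.004, 0.001]
ft_force: [6.5, -8.3, -1.4]
gripper_width: 21.8
```

Request:
{"name": "play_rows", "arguments": {"increments": "-0.1 0.12 0 0 -1;-0.1 0.12 0 0 -1;-0.1 0.12 0 0 -1;-0.1 0.12 0 0 -1;0 0 0 0 -1"}}

```text
time: 14.78
eef_pos: [659.0, -106.9, 65.6]
orientation: [0.906, -0.423, 0.004, 0.001]
ft_force: [6.9, -7.4, -2.4]
gripper_width: 21.7
```

Request:
{"name": "play_rows", "arguments": {"increments": "-0.1 0.12 0 0 -1;0 0 0 0 -1"}}

```text
time: 14.95
eef_pos: [657.0, -104.5, 65.6]
orientation: [0.906, -0.423, 0.004, 0.001]
ft_force: [6.1, -7.3, -1.4]
gripper_width: 21.7
```

```bash
cat > holes.py <<'E'
from h import *
import sys
def cen(im,u,v,k=3):
    u=int(round(u));v=int(round(v));q=im[v-k:v+k+1,u-k:u+k+1];w=np.clip(130-q,0,None)
    Y,X=np.mgrid[-k:k+1,-k:k+1];return np.array([u+(w*X).sum()/w.sum(),v+(w*Y).sum()/w.sum()])
b0=cv2.cvtColor(cv2.imread("pics/s2.png"),cv2.COLOR_BGR2GRAY).astype(float)
st();b=r.get_image("side");cv2.imwrite(sys.argv[1],b);b1=cv2.cvtColor(b,cv2.COLOR_BGR2GRAY).astype(float)
h=[]
for p in [(275.5,216),(261.3,239.2),(339.8,229.3),(328.7,254)]:
    c0=cen(b0,*p);c1=cen(b1,*p);c1=cen(b1,*c1);h.append(-(c1-c0)[1]/.286)
L=(h[0]+h[1])/2;Rr=(h[2]+h[3])/2;m=(L+Rr)/2;k=(L-Rr)/2*60/92.6
print("rise holes",np.round(h,1),"lips L %.1f R %.1f"%(m+k,m-k))
E
python3 holes.py pics/s6.png
```

```text
t14.95 tcp [ 657.  -104.5   65.6] yawY -140.0 F [ 6.1 -7.3 -1.4] w 21.7 q [-0.33  0.46  1.61 -0.    1.06  2.12]
rise holes [2.4 2.2 6.4 7. ] lips L 3.1 R 5.9
```

Request:
{"name": "play_rows", "arguments": {"increments": "0.32 -0.38 0 0 -1;0.64 -0.77 0 0 -1;0.64 -0.77 0 0 -1;0.64 -0.77 0 0 -1;0.64 -0.77 0 0 -1"}}

```text
time: 15.42
eef_pos: [712.4, -171.9, 63.0]
orientation: [0.906, -0.422, -0.001, -0.0]
ft_force: [0.1, 1.2, -3.3]
gripper_width: 21.7
```

Request:
{"name": "play_rows", "arguments": {"increments": "0.3 -0.38 0.8 0 -1;0 0 0.98 0 -1;0 0 0.98 0 -1;0 0 0.98 0 -1;0 0 0.98 0 -1"}}

```text
time: 15.83
eef_pos: [717.9, -179.0, 158.1]
orientation: [0.906, -0.423, -0.001, -0.0]
ft_force: [-0.0, -0.5, -2.0]
gripper_width: 21.6
```

```bash
python3 holes.py pics/s7.png
```

```text
t15.83 tcp [ 717.9 -179.   158.1] yawY -140.0 F [-0.  -0.5 -2. ] w 21.6 q [-0.4   0.51  1.35  0.    1.28  2.05]
rise holes [2.5 2.3 6.4 6.9] lips L 3.1 R 5.9
```

Request:
{"name": "play_rows", "arguments": {"increments": "-0.49 0.59 0 1 -1;-0.49 0.59 0 1 -1;-0.49 0.59 0 1 -1;-0.49 0.59 0 1 -1;-0.49 0.59 0 1 -1"}}

```text
time: 16.3
eef_pos: [668.3, -119.3, 156.8]
orientation: [0.977, -0.214, -0.001, -0.0]
ft_force: [-0.5, 1.2, -2.9]
gripper_width: 21.3
```

Request:
{"name": "play_rows", "arguments": {"increments": "-0.49 0.59 0 1 -1;-0.49 0.59 0 1 -1;-0.49 0.59 0 1 -1;-0.49 0.59 0 1 -1;-0.49 0.59 0 1 -1"}}

```text
time: 16.72
eef_pos: [619.3, -60.3, 157.0]
orientation: [1.0, 0.002, -0.001, -0.001]
ft_force: [-0.3, -0.5, -2.3]
gripper_width: 21.7
```

Request:
{"name": "play_rows", "arguments": {"increments": "-0.49 0.59 0 1 -1;-0.49 0.59 0 1 -1;-0.49 0.59 0 1 -1;-0.49 0.59 0 1 -1;-0.49 0.59 0 1 -1"}}

```text
time: 17.13
eef_pos: [570.3, -1.3, 157.2]
orientation: [0.976, 0.219, -0.001, -0.001]
ft_force: [-0.6, 0.5, -1.8]
gripper_width: 21.5
```

Request:
{"name": "play_rows", "arguments": {"increments": "-0.49 0.59 0 1 -1;-0.49 0.59 0 1 -1;-0.49 0.59 0 1 -1;-0.49 0.59 0 1 -1;-0.49 0.59 0 1 -1"}}

```text
time: 17.55
eef_pos: [521.2, 57.6, 157.3]
orientation: [0.905, 0.425, -0.001, -0.001]
ft_force: [0.3, -0.6, -2.3]
gripper_width: 21.6
```

Request:
{"name": "play_rows", "arguments": {"increments": "-0.49 0.59 0 1 -1;-0.49 0.59 0 1 -1;-0.49 0.59 0 1 -1;-0.49 0.59 0 1 -1;-0.49 0.59 0 1 -1"}}

```text
time: 17.97
eef_pos: [472.2, 116.5, 157.4]
orientation: [0.792, 0.61, -0.001, -0.001]
ft_force: [-0.8, 0.0, -1.7]
gripper_width: 21.6
```

Request:
{"name": "play_rows", "arguments": {"increments": "-0.49 0.59 0 1 -1;-0.49 0.59 0 1 -1;-0.49 0.59 0 1 -1;-0.49 0.59 0 1 -1;-0.49 0.59 0 1 -1"}}

```text
time: 18.38
eef_pos: [423.1, 175.4, 157.4]
orientation: [0.641, 0.767, -0.001, -0.001]
ft_force: [0.7, 0.3, -2.5]
gripper_width: 21.7
```

Request:
{"name": "play_rows", "arguments": {"increments": "-0.49 0.59 0 1 -1;-0.49 0.59 0 1 -1;-0.49 0.59 0 1 -1;-0.49 0.59 0 1 -1;-0.49 0.59 0 1 -1"}}

```text
time: 18.8
eef_pos: [374.1, 234.3, 157.5]
orientation: [0.46, 0.888, -0.001, -0.001]
ft_force: [-0.1, 0.7, -2.7]
gripper_width: 21.6
```

Request:
{"name": "play_rows", "arguments": {"increments": "-0.49 0.59 0 1 -1;0 0 0 0 -1;0 0 0 0 -1"}}

```text
time: 19.05
eef_pos: [364.8, 245.7, 157.7]
orientation: [0.423, 0.906, -0.001, -0.001]
ft_force: [0.2, 0.1, -2.6]
gripper_width: 21.9
```

Request:
{"name": "play_rows", "arguments": {"increments": "0 0 -0.9 0 -1;0 0 -0.9 0 -1;0 0 -0.9 0 -1;0 0 -0.9 0 -1;0 0 -0.9 0 -1"}}

```text
time: 19.47
eef_pos: [366.0, 244.9, 67.4]
orientation: [0.424, 0.906, -0.0, -0.0]
ft_force: [-0.2, -0.5, -3.1]
gripper_width: 21.5
```

Request:
{"name": "play_rows", "arguments": {"increments": "0.4 -0.5 0 0 -1;0.4 -0.5 0 0 -1;0.4 -0.5 0 0 -1;0.4 -0.5 0 0 -1;0 0 0 0 -1"}}

```text
time: 19.88
eef_pos: [399.3, 203.8, 68.5]
orientation: [0.424, 0.905, -0.0, 0.0]
ft_force: [0.5, 0.0, -1.7]
gripper_width: 21.6
```

Request:
{"name": "play_rows", "arguments": {"increments": "0 0 0 0 -1"}}

```text
time: 19.97
eef_pos: [398.1, 204.8, 68.3]
orientation: [0.424, 0.906, -0.0, -0.0]
ft_force: [-0.1, -0.1, -2.8]
gripper_width: 21.9
```

Request:
{"name": "play_rows", "arguments": {"increments": "0.25 -0.36 -0.1 0 -1;0.25 -0.36 -0.05 0 -1;0.27 -0.36 0 0 -1;0 0 0 0 -1;0 0 -0.06 0 -1"}}

```text
time: 20.38
eef_pos: [413.7, 183.6, 64.5]
orientation: [0.423, 0.906, 0.0, 0.0]
ft_force: [0.6, 0.1, -2.1]
gripper_width: 21.7
```

Request:
{"name": "play_rows", "arguments": {"increments": "0 0 0 0 -1"}}

```text
time: 20.47
eef_pos: [413.3, 183.9, 64.3]
orientation: [0.423, 0.906, -0.0, 0.0]
ft_force: [0.7, -1.0, -0.8]
gripper_width: 21.7
```

Request:
{"name": "play_rows", "arguments": {"increments": "0.1 -0.12 0 0 -1;0.1 -0.12 0 0 -1;0.1 -0.12 0 0 -1;0.1 -0.12 0 0 -1;0 0 0 0 -1"}}

```text
time: 20.88
eef_pos: [421.7, 174.0, 64.5]
orientation: [0.423, 0.906, 0.0, 0.0]
ft_force: [0.9, -0.6, -1.3]
gripper_width: 21.6
```

Request:
{"name": "play_rows", "arguments": {"increments": "0.1 -0.12 0 0 -1;0.1 -0.12 0 0 -1;0.1 -0.12 0 0 -1;0.1 -0.12 0 0 -1;0 0 0 0 -1"}}

```text
time: 21.3
eef_pos: [427.4, 165.9, 63.8]
orientation: [0.423, 0.906, 0.0, -0.003]
ft_force: [-6.3, 7.2, 3.3]
gripper_width: 21.9
```

```bash
python3 holes.py pics/s8.png
```

```text
t21.30 tcp [427.4 165.9  63.8] yawY 40.0 F [-6.3  7.2  3.3] w 21.9 q [ 0.12  0.03  2.14  0.    0.98 -0.58]
rise holes [5.  4.6 5.7 5.8] lips L 5.0 R 5.6
```

Request:
{"name": "play_rows", "arguments": {"increments": "0.11 -0.13 0 0 -1;0 0 0 0 -1"}}

```text
time: 21.52
eef_pos: [429.5, 163.3, 63.8]
orientation: [0.423, 0.906, 0.0, -0.003]
ft_force: [-6.5, 7.4, 2.4]
gripper_width: 21.2
```

```bash
python3 holes.py pics/s9.png
```

```text
t21.52 tcp [429.5 163.3  63.8] yawY 40.0 F [-6.5  7.4  2.4] w 21.2 q [ 0.11  0.03  2.14  0.    0.98 -0.59]
rise holes [5.8 5.5 5.6 5.3] lips L 5.6 R 5.5
```

Request:
{"name": "play_rows", "arguments": {"increments": "-0.32 0.38 0 0 -1;-0.64 0.77 0 0 -1;-0.64 0.77 0 0 -1;-0.64 0.77 0 0 -1;-0.64 0.77 0 0 -1"}}

```text
time: 21.98
eef_pos: [372.6, 232.0, 64.0]
orientation: [0.423, 0.906, -0.0, -0.0]
ft_force: [-0.4, -0.5, -2.5]
gripper_width: 21.6
```

Request:
{"name": "play_rows", "arguments": {"increments": "0 0.9 0 0 -1;0.6 0.9 0 0 -1;0.6 0.9 0 0 -1;0.6 0.9 0 0 -1;0.6 0.5 0 0 -1"}}

```text
time: 22.4
eef_pos: [421.7, 315.1, 64.1]
orientation: [0.422, 0.907, 0.0, -0.0]
ft_force: [0.6, -0.3, -3.5]
gripper_width: 21.8
```

Request:
{"name": "play_rows", "arguments": {"increments": "0.3 0.3 -0.5 0 -1;0 0 -0.8 0 -1;0 0 -0.8 0 -1;0 0 -0.6 0 -1;0 0 0 0 -1"}}

```text
time: 22.82
eef_pos: [425.1, 318.4, 7.3]
orientation: [0.422, 0.906, -0.002, -0.002]
ft_force: [-0.2, -0.6, -2.6]
gripper_width: 21.7
```

```bash
python3 holes.py pics/s10.png
```

```text
t22.82 tcp [425.1 318.4   7.3] yawY 40.0 F [-0.2 -0.6 -2.6] w 21.7 q [ 0.43  0.3   1.96 -0.    0.89 -0.27]
rise holes [5.8 5.5 5.6 5.3] lips L 5.6 R 5.5
```

Cover stays put. Lower to contact, then release.

Request:
{"name": "play_rows", "arguments": {"increments": "0 0 0 0 -1;0 0 -0.1 0 -1;0 0 0 0 -1"}}

```text
time: 23.12
eef_pos: [428.3, 319.7, 9.1]
orientation: [0.423, 0.906, 0.001, 0.001]
ft_force: [0.3, 0.5, -2.7]
gripper_width: 21.6
```

Request:
{"name": "play_rows", "arguments": {"increments": "0 0 -0.05 0 -1;0 0 0 0 -1"}}

```text
time: 23.28
eef_pos: [427.9, 319.5, 7.7]
orientation: [0.422, 0.906, 0.0, 0.0]
ft_force: [-0.4, -0.9, -2.8]
gripper_width: 21.5
```

Request:
{"name": "play_rows", "arguments": {"increments": "0 0 -0.12 0 -1;0 0 0 0 -1"}}

```text
time: 23.45
eef_pos: [427.7, 319.4, 4.8]
orientation: [0.422, 0.906, -0.0, 0.0]
ft_force: [0.6, 0.6, -1.7]
gripper_width: 21.8
```

Request:
{"name": "play_rows", "arguments": {"increments": "0 0 -0.04 0 -1;0 0 0 0 -1"}}

```text
time: 23.62
eef_pos: [427.8, 319.5, 4.5]
orientation: [0.422, 0.906, -0.0, 0.0]
ft_force: [-2.2, -0.3, 2.2]
gripper_width: 21.5
```

Request:
{"name": "play_rows", "arguments": {"increments": "0 0 0 0 1;0 0 0 0 1;0 0 0 0 1;0 0 0 0 1;0 0 0 0 1"}}

```text
time: 24.03
eef_pos: [427.8, 319.5, 4.1]
orientation: [0.422, 0.906, 0.0, 0.0]
ft_force: [-0.3, -0.2, -0.2]
gripper_width: 80.5
```

Request:
{"name": "play_rows", "arguments": {"increments": "0 0 0.5 0 1;0 0 0.9 0 1;0 0 0.98 0 1;0 0 0.98 0 1;0 0 0.98 0 1"}}

```text
time: 24.45
eef_pos: [427.7, 319.4, 92.5]
orientation: [0.422, 0.906, 0.0, 0.0]
ft_force: [0.7, -0.1, -0.1]
gripper_width: 85.4
```

Request:
{"name": "play_rows", "arguments": {"increments": "0 0 0.98 0 1;0 0 0.98 0 1;0 0 0.98 0 1;0 0 0 0 1;0 0 0 0 1"}}

```text
time: 24.87
eef_pos: [428.5, 319.8, 151.3]
orientation: [0.422, 0.906, 0.001, 0.001]
ft_force: [0.4, 0.1, -0.2]
gripper_width: 85.2
```

```bash
python3 - <<'E'
from h import *
s=st();a=r.get_image("wrist");cv2.imwrite("pics/w2.png",a)
import json;json.dump({k:np.asarray(v).tolist() for k,v in s.items()},open("w2.json","w"))
E
```

```text
t24.87 tcp [428.5 319.8 151.3] yawY 40.0 F [ 0.4  0.1 -0.2] w 85.2 q [ 0.43  0.06  1.92 -0.    1.16 -0.27]
```

View pics/w2.png

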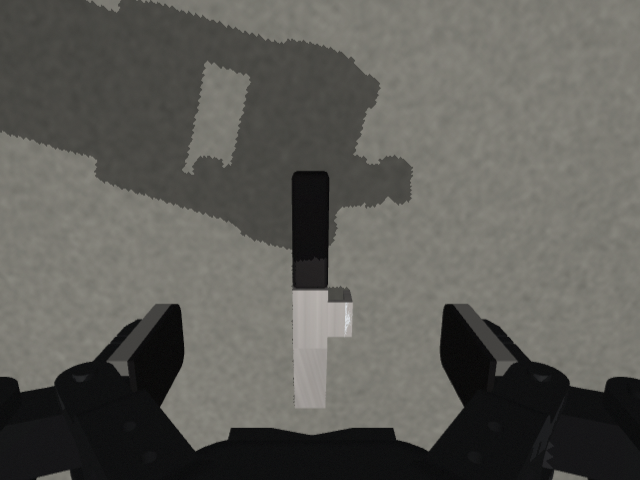

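The wedge lies flat: handle at columns 292–328, steel seam at row 288, hook out to column 352 and tip at row 407.

```bash
python3 - <<'E'
from h import *
import json
s=json.load(open("w2.json"))
P=plane("wrist",[(310,171.5),(310,288.5),(310.5,407.5),(352.5,320),(292.5,320),(340,337)],[22,22,3,22,22,22],s)
end,seam,tip,tab,body,front=P;u=(tip-end)/np.linalg.norm(tip-end);n=np.array([-u[1],u[0]])
print("len",np.linalg.norm(tip-end),np.linalg.norm(seam-end),"yaw",np.degrees(np.arctan2(u[1],u[0])),"width",(tab-body)@n)
o=[tip-85*u,seam+22*u,end+100*u,];print(np.round(o,1),"front x",(front-np.mean(o,0))@u)
o=np.mean(o,0);mid=(tab+body)/2;print("lateral body,tab",(body-o)@n,(tab-o)@n);g=o+n*((mid-o)@n);print("grasp",g)
E
```

```text
len 185.63781929389256 78.35745796539113 yaw -49.932390824770046 width 41.261162811609935
[[469.8 268.6]
 [469.5 268.7]
 [469.4 269. ]] front x 14.221142839551918
lateral body,tab -12.19192321313249 29.06923959847745
grasp [476.00756981 274.18240534]
```

Request:
{"name": "play_rows", "arguments": {"increments": "0.78 -0.76 -0.5 0 1;0.78 -0.76 -0.5 0 1;0.78 -0.76 -0.5 0 1;0 0 -0.95 0 1;0 0 -0.95 0 1"}}

```text
time: 25.33
eef_pos: [474.7, 272.7, 80.0]
orientation: [0.423, 0.906, -0.0, -0.0]
ft_force: [0.1, 0.4, -0.1]
gripper_width: 85.2
```

Request:
{"name": "play_rows", "arguments": {"increments": "0 0 -0.95 0 1;0 0 -0.95 0 1;0 0 -0.95 0 1;0 0 -0.75 0 1;0 0 0 0 1"}}

```text
time: 25.75
eef_pos: [470.4, 272.4, 4.8]
orientation: [0.423, 0.906, -0.003, -0.004]
ft_force: [-0.5, -0.0, 0.4]
gripper_width: 85.3
```

Request:
{"name": "play_rows", "arguments": {"increments": "0 0 0 0 1;0 0 0 0 1"}}

```text
time: 25.92
eef_pos: [474.5, 273.8, 9.8]
orientation: [0.422, 0.906, -0.0, -0.0]
ft_force: [0.4, -0.3, 0.4]
gripper_width: 85.7
```

Request:
{"name": "play_rows", "arguments": {"increments": "0.05 0.02 -0.24 0 1;0 0 0 0 -0.2;0 0 0 0 -1;0 0 0 0 -1;0 0 0 0 -1", "newtons": 70}}

```text
time: 26.33
eef_pos: [475.9, 274.4, 5.7]
orientation: [0.422, 0.906, 0.0, 0.0]
ft_force: [-13.0, -3.9, 15.0]
gripper_width: 39.3
```

Request:
{"name": "play_rows", "arguments": {"increments": "0 0 0 0 -1;0 0 0 0 -1;0 0 0 0 -1"}}

```text
time: 26.58
eef_pos: [476.2, 274.5, 5.7]
orientation: [0.422, 0.906, 0.001, 0.001]
ft_force: [-0.7, -1.1, 6.4]
gripper_width: 39.6
```

Request:
{"name": "play_rows", "arguments": {"increments": "0 0 0.4 0 -1;0 0 0.9 0 -1;0 0 0.97 0 -1;0 0 0.97 0 -1;0 0 0.97 0 -1"}}

```text
time: 27.0
eef_pos: [474.4, 273.9, 89.2]
orientation: [0.423, 0.906, -0.001, -0.001]
ft_force: [0.1, 0.2, -2.1]
gripper_width: 39.1
```

Request:
{"name": "play_rows", "arguments": {"increments": "0 0 0.97 0 -1;0 0 0.97 0 -1;0 0 0.97 0 -1;0.08 -0.95 0.3 0.2 -1;0.08 -0.95 0 0.2 -1"}}

```text
time: 27.42
eef_pos: [479.3, 236.5, 155.4]
orientation: [0.405, 0.914, 0.001, 0.001]
ft_force: [0.7, -0.8, -2.9]
gripper_width: 39.6
```

Request:
{"name": "play_rows", "arguments": {"increments": "0.08 -0.95 0 0.21 -1;0.08 -0.95 0 0.21 -1;0.08 -0.95 0 0.21 -1;0.08 -0.95 0 0.21 -1;0.08 -0.95 0 0.21 -1"}}

```text
time: 27.83
eef_pos: [485.7, 140.3, 152.6]
orientation: [0.364, 0.931, -0.0, -0.001]
ft_force: [-0.1, 0.2, -1.5]
gripper_width: 39.3
```

Request:
{"name": "play_rows", "arguments": {"increments": "0.08 -0.95 0 0.21 -1;0.08 -0.95 0 0.21 -1;0.08 -0.95 0 0.21 -1;0.08 -0.95 0 0.21 -1;0.08 -0.95 0 0.21 -1"}}

```text
time: 28.25
eef_pos: [493.7, 45.4, 152.6]
orientation: [0.321, 0.947, -0.0, -0.001]
ft_force: [0.2, -0.8, -2.7]
gripper_width: 39.3
```

Request:
{"name": "play_rows", "arguments": {"increments": "0.08 -0.95 0 0.21 -1;0.08 -0.95 0 0.21 -1;0.08 -0.95 0 0.21 -1;0.08 -0.95 0 0.21 -1;0.08 -0.95 0 0.21 -1"}}

```text
time: 28.67
eef_pos: [501.7, -49.4, 152.6]
orientation: [0.277, 0.961, 0.0, -0.001]
ft_force: [0.3, -0.4, -1.8]
gripper_width: 39.5
```

Request:
{"name": "play_rows", "arguments": {"increments": "0.08 -0.95 0 0.21 -1;0.08 -0.95 0 0.21 -1;0.08 -0.95 0 0.21 -1;0.08 -0.95 0 0.21 -1;0.08 -0.95 0 0.21 -1"}}

```text
time: 29.08
eef_pos: [509.7, -144.3, 152.5]
orientation: [0.233, 0.973, 0.0, -0.001]
ft_force: [-0.6, -0.1, -2.1]
gripper_width: 39.2
```

Request:
{"name": "play_rows", "arguments": {"increments": "0.08 -0.95 0 0.21 -1;0.08 -0.95 0 0.21 -1;0.08 -0.95 0 0.21 -1;0.08 -0.95 0 0.21 -1;0.08 -0.95 0 0.21 -1"}}

```text
time: 29.5
eef_pos: [517.8, -239.1, 152.4]
orientation: [0.188, 0.982, 0.001, -0.001]
ft_force: [-0.1, 0.2, -2.0]
gripper_width: 39.4
```

Request:
{"name": "play_rows", "arguments": {"increments": "0.08 -0.95 0 0.21 -1;0.08 -0.95 0 0.21 -1;0.08 -0.95 0 0.21 -1;0.08 -0.95 0 0.21 -1;0.08 -0.95 0 0.21 -1"}}

```text
time: 29.92
eef_pos: [525.9, -334.0, 152.3]
orientation: [0.143, 0.99, 0.001, -0.001]
ft_force: [0.0, 0.8, -2.1]
gripper_width: 39.4
```

Request:
{"name": "play_rows", "arguments": {"increments": "0.08 -0.95 0 0.21 -1;0.08 -0.95 0 0.21 -1;0.08 -0.95 0 0.21 -1;0.08 -0.95 0 0.21 -1;0 0 0 0 -1"}}

```text
time: 30.33
eef_pos: [532.2, -412.4, 152.6]
orientation: [0.108, 0.994, -0.0, -0.0]
ft_force: [0.4, 0.6, -2.3]
gripper_width: 39.4
```

```bash
python3 - <<'E'
from h import *
s=st();a=r.get_image("wrist");cv2.imwrite("pics/w3.png",a);cv2.imwrite("pics/s11.png",r.get_image("side"));cv2.imwrite("pics/t11.png",r.get_image("top"))
import json;json.dump({k:np.asarray(v).tolist() for k,v in s.items()},open("w3.json","w"))
E
```

```text
t30.33 tcp [ 532.2 -412.4  152.6] yawY 77.6 F [ 0.4  0.6 -2.3] w 39.4 q [-0.83  0.37  1.55 -0.    1.22 -2.18]
```

View pics/w3.png

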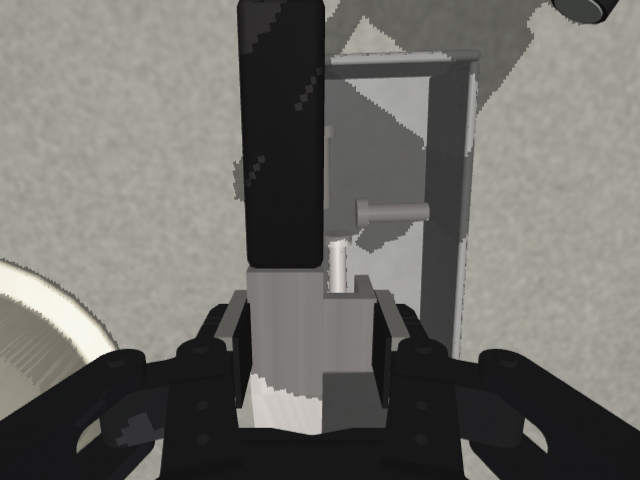

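The wrist view shows the bin's +y wall on the right (rim corner about (481,52), running down to about (459,350)) and its near short wall at rows 50–75. The wedge sits square in the hand, covering the far rim.

```bash
python3 - <<'E'
from h import *
import json
s=json.load(open("w3.json"));g=cv2.cvtColor(cv2.imread("pics/w3.png"),cv2.COLOR_BGR2GRAY).astype(int)
for y in (90,160,230,290,330): print(y,g[y,420:490:2].tolist())
for x in (350,400,440): print(x,g[44:84:1,x].tolist())
for n,uv in(("outer",[(480,60),(459,350)]),("short",[(335,53),(478,50)])):
    P=plane("wrist",uv,[80,80],s);d=P[1]-P[0];print(n,P,np.degrees(np.arctan2(d[1],d[0])))
# top view outline
t=cv2.cvtColor(cv2.imread("pics/top0.png"),cv2.COLOR_BGR2GRAY).astype(int)
for y in (200,235,265): print(y,t[y,445:525].tolist())
E
```

```text
90 [163, 164, 162, 161, 138, 60, 59, 59, 60, 59, 60, 59, 59, 60, 61, 59, 60, 60, 62, 59, 60, 59, 59, 59, 95, 143, 169, 159, 130, 110, 103, 102, 100, 99, 99]
160 [97, 97, 98, 61, 57, 56, 57, 55, 55, 54, 56, 56, 56, 57, 56, 57, 56, 56, 57, 56, 56, 57, 75, 91, 98, 95, 86, 167, 170, 167, 161, 156, 157, 156, 157]
230 [164, 162, 63, 59, 60, 60, 58, 60, 60, 60, 60, 58, 59, 55, 56, 57, 56, 57, 56, 57, 82, 94, 98, 94, 112, 165, 163, 159, 157, 161, 162, 163, 163, 164, 163]
290 [140, 61, 62, 62, 61, 60, 61, 61, 60, 60, 61, 61, 61, 60, 61, 61, 60, 60, 118, 154, 164, 155, 134, 165, 164, 164, 162, 161, 158, 156, 157, 161, 164, 165, 160]
330 [22, 23, 36, 61, 62, 62, 63, 61, 61, 61, 61, 61, 61, 61, 61, 59, 58, 131, 159, 162, 144, 161, 161, 161, 158, 159, 159, 163, 165, 165, 163, 161, 161, 164, 167]
350 [167, 169, 169, 169, 168, 167, 166, 167, 166, 153, 128, 144, 155, 160, 161, 162, 161, 154, 141, 122, 86, 64, 63, 63, 63, 64, 64, 63, 64, 64, 65, 64, 64, 65, 84, 135, 167, 167, 167, 149]
400 [100, 98, 99, 123, 161, 164, 163, 147, 115, 138, 148, 156, 157, 158, 160, 157, 144, 127, 99, 62, 63, 65, 63, 64,
[... 874 characters left out ...]
100, 72, 57, 52, 51, 51, 51, 54, 81, 111, 119, 124, 126, 124, 126, 126, 126, 127, 126, 125, 125, 124, 124, 125, 107, 77, 93, 114, 131, 147, 158, 153, 139, 128, 121, 124, 123, 124, 123, 123, 124, 124, 124, 107, 76, 69, 55, 50, 49, 52, 51, 52, 50, 49, 77, 110, 119, 116, 120, 120, 119, 118, 118, 118, 116, 117, 121, 123]
265 [121, 123, 124, 123, 123, 121, 106, 78, 69, 55, 52, 52, 51, 53, 54, 75, 110, 120, 121, 125, 126, 125, 124, 126, 127, 125, 124, 125, 125, 126, 126, 125, 125, 125, 125, 108, 76, 79, 90, 109, 126, 140, 151, 148, 137, 125, 120, 122, 123, 122, 124, 107, 72, 63, 50, 51, 51, 49, 51, 49, 50, 50, 93, 120, 118, 118, 121, 121, 122, 121, 121, 121, 122, 121, 117, 118, 119, 119, 120, 123]
```

```bash
python3 - <<'E'
from h import *
import json
s=json.load(open("w3.json"))
A=plane("wrist",[(472.8,90),(468,160),(463.8,230),(460,290),(457.3,330)],[80]*5,s)
vx,vy,x,y=cv2.fitLine(A.astype(np.float32),cv2.DIST_L2,0,.01,.01).ravel()
if vx<0: vx,vy=-vx,-vy
yaw=np.arctan2(vy,vx);u=np.array([vx,vy]);n=np.array([-vy,vx]);print("yaw",np.degrees(yaw))
B=plane("wrist",[(350,58.8),(400,57),(440,55.7)],[80]*3,s);d=B[2]-B[0];print("short",np.degrees(np.arctan2(d[1],d[0]))-90)
c0=np.array([x,y]);C=c0+u*((B.mean(0)-c0)@u+107.5)-n*52.5;print("centre wrist",C)
T=plane("top",[(516.3,200),(511.1,235),(506.8,265)],[80]*3);d=T[0]-T[2];print("top right rim yaw",np.degrees(np.arctan2(d[1],d[0])),"offset from wrist centre",(T-C)@n)
rim=C-52.5*n;print("rim mid",rim,"TCP",rim-9.5*n,"yawY",np.degrees(yaw)+90)
E
```

```text
yaw -10.648083
short -10.579577124192824
centre wrist [ 550.53638213 -390.83329338]
top right rim yaw -10.533984072011064 offset from wrist centre [-46.19157207 -46.16742886 -46.50132723]
rim mid [ 540.83563274 -442.42927498] TCP [ 539.08025914 -451.76569122] yawY 79.35191
```

Request:
{"name": "play_rows", "arguments": {"increments": "0 -0.95 0 0.35 -1;0 -0.95 0 0 -1;0 -0.95 0 0 -1;0 -0.95 0 0 -1;0 0 0 0 -1"}}

```text
time: 30.9
eef_pos: [532.5, -487.6, 153.1]
orientation: [0.093, 0.996, -0.001, -0.0]
ft_force: [1.1, -0.1, -2.8]
gripper_width: 39.4
```

Request:
{"name": "play_rows", "arguments": {"increments": "0 0 0 0 -1;0 0 0 0 -1;0 0 0 0 -1"}}

```text
time: 31.15
eef_pos: [533.2, -484.2, 153.0]
orientation: [0.091, 0.996, 0.001, -0.0]
ft_force: [0.1, 1.4, -2.3]
gripper_width: 39.4
```

```bash
python3 - <<'E'
from h import *
s=st();a=r.get_image("wrist");cv2.imwrite("pics/w4.png",a)
import json;json.dump({k:np.asarray(v).tolist() for k,v in s.items()},open("w4.json","w"))
E
```

```text
t31.15 tcp [ 533.2 -484.2  153. ] yawY 79.5 F [ 0.1  1.4 -2.3] w 39.4 q [-0.89  0.47  1.41  0.    1.26 -2.28]
```

View pics/w4.png

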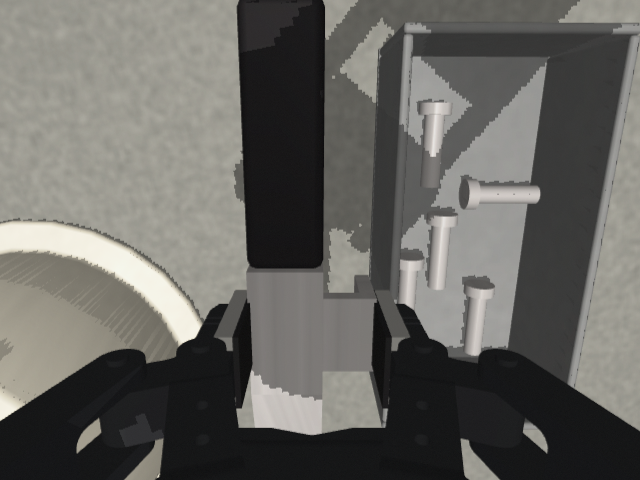

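The far (−y) rim now shows as a light strip, about column 406 at row 40 down to about 394 at row 270. The other rim is at about columns 600–635.

```bash
python3 - <<'E'
from h import *
import json
s=json.load(open("w4.json"));g=cv2.cvtColor(cv2.imread("pics/w4.png"),cv2.COLOR_BGR2GRAY).astype(int)
for y in (60,110,160,210,260): print(y,g[y,384:416].tolist(),"|",g[y,578:640:1].tolist() if y in(110,210) else "")
for x in(450,550):print(x,g[14:44,x].tolist())
E
```

```text
60 [58, 58, 58, 58, 57, 58, 59, 59, 59, 59, 59, 58, 58, 58, 59, 58, 59, 57, 96, 130, 142, 155, 159, 155, 152, 148, 137, 112, 128, 156, 157, 158] | 
110 [55, 58, 59, 58, 59, 58, 58, 59, 58, 58, 58, 58, 59, 59, 57, 85, 125, 139, 152, 159, 156, 154, 149, 136, 129, 130, 158, 160, 160, 161, 160, 159] | [58, 58, 58, 58, 58, 58, 59, 59, 58, 59, 59, 58, 57, 58, 58, 57, 58, 57, 57, 56, 58, 58, 58, 58, 58, 58, 59, 59, 59, 59, 58, 58, 59, 59, 57, 57, 58, 57, 72, 95, 120, 131, 142, 150, 152, 150, 148, 143, 129, 155, 158, 159, 157, 156, 156, 155, 156, 156, 158, 158, 158, 157]
160 [55, 55, 55, 56, 55, 55, 56, 56, 54, 54, 55, 56, 61, 80, 87, 94, 96, 96, 95, 93, 89, 85, 84, 92, 94, 94, 93, 95, 94, 94, 95, 95] | 
210 [56, 55, 55, 55, 56, 56, 55, 55, 57, 58, 75, 86, 91, 95, 95, 94, 92, 88, 85, 84, 92, 94, 93, 93, 93, 93, 93, 92, 92, 93, 92, 93] | [58, 59, 59, 59, 59, 59, 58, 60, 60, 56, 54, 54, 56, 58, 59, 59, 58, 58, 59, 59, 78, 104, 128, 138, 149, 156, 156, 154, 150, 133, 146, 155, 158, 160, 160, 161, 161, 161, 159, 160, 159, 159, 160, 160, 159, 157, 156, 154, 153, 153, 152, 152, 151, 152, 151, 153, 154, 155, 156, 156, 156, 157]
260 [55, 56, 57, 55, 53, 54, 56, 71, 84, 91, 95, 95, 95, 94, 89, 85, 158, 170, 162, 151, 141, 141, 129, 133, 126, 127, 128, 127, 126, 125, 123, 122] | 
450 [98, 98, 99, 100, 100, 99, 101, 96, 86, 90, 92, 93, 93, 91, 90, 88, 84, 80, 74, 62, 54, 55, 54, 54, 54, 55, 55, 55, 55, 55]
550 [97, 95, 95, 95, 96, 95, 96, 97, 93, 88, 91, 93, 93, 93, 91, 90, 86, 82, 73, 65, 56, 55, 55, 56, 56, 55, 55, 54, 55, 55]
```

```bash
python3 - <<'E'
from h import *
import json
s=json.load(open("w4.json"))
A=plane("wrist",[(406.5,60),(403.7,110),(401.5,160),(398.6,210),(395.3,260)],[80]*5,s)
vx,vy,x,y=cv2.fitLine(A.astype(np.float32),cv2.DIST_L2,0,.01,.01).ravel()
if vx<0: vx,vy=-vx,-vy
print("yaw",np.degrees(np.arctan2(vy,vx)))
yaw=np.radians(-10.6);u=np.array([np.cos(yaw),np.sin(yaw)]);n=np.array([-u[1],u[0]])
B=plane("wrist",[(621.5,110),(602.8,210)],[80,80],s);c0=A.mean(0);print("sep",(B-c0)@n)
E_=plane("wrist",[(450,26.5),(550,26.5)],[80,80],s)
k=((E_-c0)@u).mean()+107.5;rim=c0+u*k;print("rim mid",rim,"TCP",rim-9.5*n)
sl=plane("wrist",[(324,320),(373,320)],[153-5.7+22]*2,s);print("body/tab edge rel tcp (expect 3.5? / 20.5)",(sl-np.array(s["eef_pos"])[:2])@n)
print("now->target",rim-9.5*n-np.array(s["eef_pos"])[:2])
E
```

```text
yaw -10.55752
sep [104.07870643 103.88582195]
rim mid [ 540.62634955 -442.01203199] TCP [ 538.87881172 -451.34991781]
body/tab edge rel tcp (expect 3.5? / 20.5) [ 2.64115344 18.23298818]
now->target [ 5.6491607  32.83941642]
```

Request:
{"name": "play_rows", "arguments": {"increments": "0.15 0.86 0 0 -1;0.15 0.86 0 0 -1;0 0 -0.7 0 -1;0 0 -0.8 0 -1;0 0 -0.8 0 -1"}}

```text
time: 31.62
eef_pos: [539.4, -450.8, 106.8]
orientation: [0.091, 0.996, -0.0, 0.0]
ft_force: [-0.2, 0.1, -2.9]
gripper_width: 39.3
```

Request:
{"name": "play_rows", "arguments": {"increments": "0 0 -0.6 0 -1;0 0 0 0 -1;0 0 0 0 -1;0 0 0 0 -1"}}

```text
time: 31.95
eef_pos: [539.3, -452.0, 95.9]
orientation: [0.092, 0.996, -0.0, 0.0]
ft_force: [-0.1, 0.9, -2.0]
gripper_width: 39.0
```

```bash
python3 - <<'E'
from h import *
s=st();b=r.get_image("side");cv2.imwrite("pics/s12.png",b)
cv2.imwrite("pics/s12c.png",cv2.resize(b[290:420,320:480],None,fx=4.5,fy=4.5,interpolation=cv2.INTER_CUBIC))
E
```

```text
t31.95 tcp [ 539.3 -452.    95.9] yawY 79.5 F [-0.1  0.9 -2. ] w 39.0 q [-0.86  0.5   1.49 -0.    1.15 -2.24]
```

View pics/s12c.png

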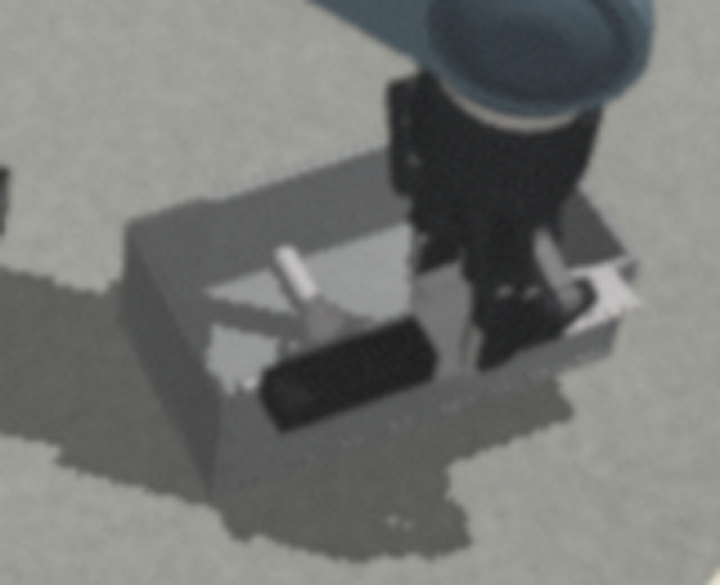

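The wedge hovers along the −y wall with its hook near mid-length, as intended. I'll nudge +2 mm in y and lower while watching the force.

Request:
{"name": "play_rows", "arguments": {"increments": "0 0.1 -0.3 0 -1;0 0 0 0 -1;0 0 -0.15 0 -1;0 0 0 0 -1"}}

```text
time: 32.33
eef_pos: [538.9, -449.1, 85.8]
orientation: [0.092, 0.996, 0.0, -0.0]
ft_force: [-1.0, -0.0, -2.2]
gripper_width: 39.5
```

Request:
{"name": "play_rows", "arguments": {"increments": "0 0 -0.15 0 -1;0 0 0 0 -1"}}

```text
time: 32.5
eef_pos: [538.8, -449.2, 82.7]
orientation: [0.092, 0.996, 0.0, -0.0]
ft_force: [0.2, 0.0, -2.8]
gripper_width: 39.1
```

Request:
{"name": "play_rows", "arguments": {"increments": "0 0 -0.1 0 -1;0 0 0 0 -1"}}

```text
time: 32.67
eef_pos: [538.9, -449.2, 80.9]
orientation: [0.092, 0.996, 0.0, -0.0]
ft_force: [-0.7, 1.1, -2.5]
gripper_width: 39.1
```

Request:
{"name": "play_rows", "arguments": {"increments": "0 0 -0.25 0 -1;0 0 0 0 -1"}}

```text
time: 32.83
eef_pos: [538.7, -449.0, 75.3]
orientation: [0.092, 0.996, 0.0, -0.0]
ft_force: [-1.6, 1.2, -2.6]
gripper_width: 39.6
```

Request:
{"name": "play_rows", "arguments": {"increments": "0 0 -0.2 0 -1;0 0 0 0 -1"}}

```text
time: 33.0
eef_pos: [538.7, -449.0, 71.3]
orientation: [0.092, 0.996, 0.0, -0.001]
ft_force: [-0.1, 0.6, -3.7]
gripper_width: 39.3
```

Request:
{"name": "play_rows", "arguments": {"increments": "0 0 -0.08 0 -1;0 0 0 0 -1"}}

```text
time: 33.17
eef_pos: [539.0, -449.3, 70.3]
orientation: [0.092, 0.996, 0.0, -0.0]
ft_force: [0.2, -0.3, -2.4]
gripper_width: 39.4
```

Request:
{"name": "play_rows", "arguments": {"increments": "0 0 -0.08 0 -1;0 0 0 0 -1"}}

```text
time: 33.33
eef_pos: [539.0, -449.3, 68.9]
orientation: [0.092, 0.996, 0.0, -0.0]
ft_force: [-0.7, -0.3, -3.2]
gripper_width: 39.4
```

Request:
{"name": "play_rows", "arguments": {"increments": "0 0 -0.06 0 -1;0 0 0 0 -1"}}

```text
time: 33.5
eef_pos: [539.3, -449.6, 68.7]
orientation: [0.092, 0.996, -0.0, 0.0]
ft_force: [-1.0, 0.9, 2.0]
gripper_width: 40.0
```

Request:
{"name": "play_rows", "arguments": {"increments": "0 0 -0.06 0 -1;0 0 0 0 -1"}}

```text
time: 33.67
eef_pos: [539.4, -449.8, 68.7]
orientation: [0.092, 0.996, -0.0, 0.0]
ft_force: [-4.3, 2.5, 7.4]
gripper_width: 39.1
```

Request:
{"name": "play_rows", "arguments": {"increments": "0 0 0.05 0 -1;0 0 0 0 0.2;0 0 0 0 0.2;0 0 0 0 0.6;0 0 0 0 0.6"}}

```text
time: 34.08
eef_pos: [539.1, -449.5, 67.5]
orientation: [0.092, 0.996, -0.0, 0.0]
ft_force: [0.2, -0.4, 0.4]
gripper_width: 68.1
```

Request:
{"name": "play_rows", "arguments": {"increments": "0 0 0 0 0.8;0 0 0 0 0.8;0 0 0.2 0 0.8;0 0 0.5 0 0.8;0 0 0.9 0 0.8"}}

```text
time: 34.5
eef_pos: [538.1, -448.3, 98.3]
orientation: [0.092, 0.996, 0.001, -0.001]
ft_force: [0.1, -0.5, 0.6]
gripper_width: 76.6
```

Request:
{"name": "play_rows", "arguments": {"increments": "0 0 0.9 0 0.8;0 0 0.9 0 0.8;0 0 0.9 0 0.8;0 0.8 0.9 0 0.8;0 0.8 0.9 0 0.8"}}

```text
time: 34.92
eef_pos: [539.0, -417.8, 191.8]
orientation: [0.092, 0.996, -0.001, 0.001]
ft_force: [-0.2, 0.5, -0.2]
gripper_width: 77.1
```

Request:
{"name": "play_rows", "arguments": {"increments": "-0.8 0.9 0.2 0 0.8;-0.8 0.9 0 0 0.8;-0.8 0.9 0 0 0.8;-0.8 0.9 0 0 0.8;0 0 0 0 0.8"}}

```text
time: 35.33
eef_pos: [473.2, -342.5, 194.0]
orientation: [0.091, 0.996, 0.001, -0.001]
ft_force: [-0.1, 0.1, 0.2]
gripper_width: 77.0
```

```bash
python3 holes.py pics/s13.png; python3 - <<'E'
from h import *
b=cv2.imread("pics/s13.png");a=r.get_image("top");cv2.imwrite("pics/t13.png",a)
c1=cv2.resize(b[290:420,330:480],(400,347),interpolation=cv2.INTER_CUBIC);c2=cv2.resize(a[165:295,440:590],(400,347),interpolation=cv2.INTER_CUBIC)
cv2.imwrite("pics/fin.png",np.hstack([c1,c2]))
E
```

```text
t35.33 tcp [ 473.2 -342.5  194. ] yawY 79.5 F [-0.1  0.1  0.2] w 77.0 q [-0.82  0.13  1.76  0.    1.25 -2.21]
rise holes [6.  5.7 0.9 5.2] lips L 5.4 R 3.5
```

View pics/fin.png

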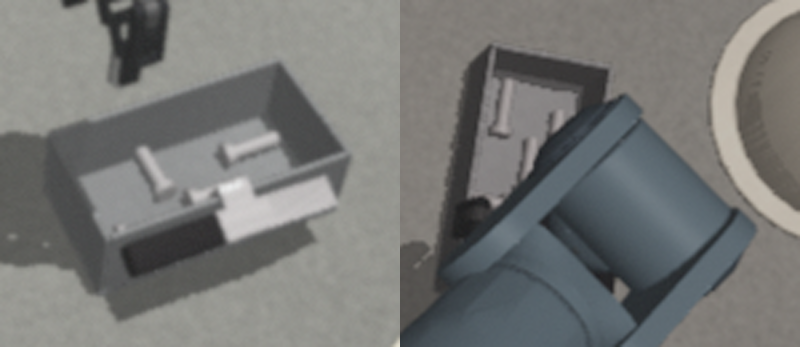

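The wedge hangs level on the −y rim with its hook at mid-length. One hole reading (0.9) is an outlier, so I'll raise the arm clear, re-read it, and compare the cup and torch with the first picture.

Request:
{"name": "play_rows", "arguments": {"increments": "-0.9 0 0.5 0 0.8;-0.9 0 0.5 0 0.8;-0.9 0 0.5 0 0.8;0 0 0 0 0.8;0 0 0 0 0.8"}}

```text
time: 35.85
eef_pos: [421.7, -346.8, 225.1]
orientation: [0.092, 0.996, -0.001, 0.001]
ft_force: [0.9, 0.3, -0.9]
gripper_width: 76.9
```

```bash
python3 holes.py pics/s14.png; python3 - <<'E'
from h import *
a0,a1=cv2.imread("pics/side0.png"),cv2.imread("pics/s14.png")
for n,(x0,y0,x1,y1) in dict(cup=(310,162,345,210),torch=(255,316,325,344)).items():
    print(n,np.abs(a0[y0:y1,x0:x1].astype(int)-a1[y0:y1,x0:x1]).mean())
print(np.abs(cv2.imread("pics/s13.png").astype(int)-a1)[340:400,370:470].mean())
b=cv2.resize(a1[155:355,220:380],None,fx=3,fy=3);cv2.imwrite("pics/f2.png",b)
E
```

```text
t35.85 tcp [ 421.7 -346.8  225.1] yawY 79.4 F [ 0.9  0.3 -0.9] w 76.9 q [-0.9   0.01  1.83  0.    1.3  -2.28]
rise holes [10.4  5.7  0.9  0.1] lips L 6.7 R 1.8
cup 54.6813492063492
torch 12.61343537414966
1.2437777777777779
```

View pics/f2.png

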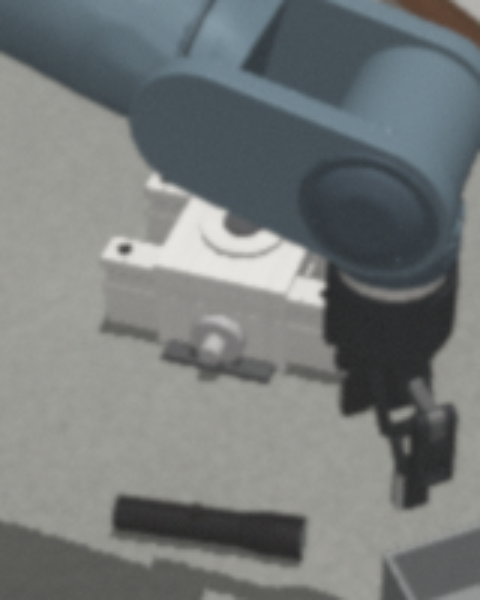

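The arm hides the cover holes in this view, which explains the outlier. The torch is in place. I'll check the cup in the top view and hand in.

```bash
python3 - <<'E'
from h import *
a0=cv2.imread("pics/top0.png").astype(int);a1=r.get_image("top").astype(int)
for n,(x0,y0,x1,y1) in dict(cup=(215,125,262,180),torch=(370,272,428,332),cover=(255,180,370,290)).items(): print(n,np.abs(a0-a1)[y0:y1,x0:x1].mean())
print(r.finish_job())
E
```

```text
cup 6.648355899419729
torch 10.775862068965518
cover 7.488010540184454
the job is handed in; nothing more can be done
None
```

I opened the seam in the order left, right, left, then laid the wedge flat, regripped it at the hook and hung it over the middle of the bin's far (−y) rim. The job was handed in at about 36 s.

**Seam:** The last clear side view put the cover lips 5.6 mm (left) and 5.5 mm (right) above their start. Starting from 7–8 mm, that makes both openings at least about 12.5 mm. Wedge depth agreed, giving about 13.6 mm left and 13.0 mm right. The two sides never differed by more than about 3 mm.

**Hanging:** The hook slot went over the rim without contact, and the bridge touched at the predicted height. The side view after release shows the wedge along the outer wall, with its hook about mid-rim. The gripper is well clear of everything.

**Checks that disagreed or were limited:**
- **Bin rim:** The top camera put it about 4 mm from where the wrist camera did. I mainly trusted the wrist camera, with a small offset.
- **Seam after hanging:** The last two seam readings are invalid because the arm hid holes on the cover. The seam was not re-measured after the wedge was laid down, and nothing touched the cover after that.
- **Cup and torch:** They were only compared by pixel difference between the first and last top views, with low values but not zero. I did not re-measure their positions. The torch looks in place in the last side view, but the arm hides the cup there.

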